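Dip the gauge rod in the specimen tank and present its tip

TASK

Draw the gauge rod out of its upright holder, lower it down the specimen tank's guide tube until its collar stops on the tube's mouth, pause there a moment, and draw it fully out again. Then turn the rod level and hold it still with its tip over the middle of the white reading plate, some 10 to 20 cm above it, touching nothing but the gripper. Finish while holding it there, and leave the jar, the tub and the dish where they stand.

Things in the scene. Friction and masses are not known exactly. Their poses are not given: they have to be found in the camera images.
- rod: Loose gauge rod, 220 mm, 0.12 kg, round all over; origin at its tip, own z from tip to handle. From the tip: 8 mm thick steel rod for 110 mm (round end, dark ring marks), steel collar 40 mm wide and 6 thick, neck 12 mm thick to 130 mm, black handle 20 mm thick to 220 mm. Starts upright in the holder, handle up, collar resting on the holder's mouth. Yaw means nothing.
- rod_grip (a point): Middle of the rod's handle, 175 mm from the tip, axes as rod (z from tip to handle); the place to grip. The rod's centre of mass is near the collar, so it is tip-heavy here.
- rod_collar (a point): Centre of the collar's underside (the face towards the tip), 110 mm from the tip.
- rod_tip (a point): The rod's tip end.
- holder: Fixed round upright holder of dark steel on a flat rubber foot; 52 mm in diameter, 120 mm high, foot 84 mm in diameter and 8 mm high. Bore 13 mm in diameter, 110 mm deep, open at the top. Origin at the centre of its underside, z up.
- tank: Fixed sealed specimen tank, a grey-painted metal box 140 mm (own x) by 180 mm (own y), lid top at 90 mm, clips beside it. A brass guide tube 21 mm thick stands on the lid up to 130 mm above the table; a low black plug (40 mm wide, 12 high) on the lid is no opening. Origin at the centre of its underside, z up.
- tube_mouth (a point): Centre of the guide tube's open mouth, 130 mm above the table, at the tank's own x -20, y 35 mm. The tube is upright. Its mouth is flared (34 mm outside, 27 inside) and narrows over 14 mm to a bore 14 mm wide; it is 122 mm deep in all, so the collar meets the mouth before the tip meets anything.
- plate_top (a point): Centre of the top of the white reading plate, a fixed tile 100 mm square and 6 mm thick lying on the table.
- plate: The white reading plate; origin at the centre of its underside.
- jar: Bystander: closed jar with black lid, 60 mm in diameter, 90 mm high; origin at the centre of its underside.
- tub: Bystander: clear plastic tub with pale lid, 115 mm square, 58 mm high; origin at the centre of its underside.
- dish: Bystander: open white shallow dish, 90 mm in diameter, 14 mm high; origin at the centre of its underside.
Mind the look-alikes: they are no part of the job. Of the things that look like the rod, the smallest one is meant.

How it is judged:
By the outcome, as a careful person would: the job done as asked, in the order asked, and still so for the second after the job is handed in, while the arm keeps its last pose, push and grip.
It also fails if it takes over 64 s, if anything falls off the work surface, if the arm or the gripper's body presses on something with over 40 N, if the wrist force passes 120 N, or if a joint passes its speed limit or range.

ROBOT

A 6-joint arm with a two-finger parallel gripper is mounted at the origin on the work surface. World frame = base frame: x ahead of the robot, y to its left, z up, the work surface at z = 0. Lengths are in m, angles in rad, forces in N, time in s.
With the tool pointing down it reaches from about 0.325 to 0.875 m from the base axis. Payload 4.4 kg.
Tool frame: the origin (TCP) lies midway between the tips of the shut fingers; the grasp point (between the pads) lies 19 mm behind it; y points along the fingers, x is the direction in which the jaws open and shut, and the axes are right-handed (so a half turn about y gives the same grasp; the last joint's range is limited). The gripper opens to 85 mm and grips with 20 to 120 N. Pads are 22 mm wide; open, the fingers measure 114 mm over their backs; the gripper's body (76 mm by 85 mm) begins 54 mm behind the grasp point. The pads swing forward as they close: fully open they stand 13 mm farther back than shut.
Start: joints at [1.004, 0.207, 1.542, -0, 1.393, -0.15], TCP at [0.232, 0.526, 0.231] pointing down, gripper open.
Joint ranges: [-2.73, 2.73], [-0.86, 2.22], [0.23, 2.46], [-1.11, 4.25], [0.08, 2.63], [-2.82, 2.82]. Speed limits (rad/s): [2.79, 2.79, 3.14, 3.14, 3.14, 3.14].

INTERFACE

Orientations are given as a 3x3 rotation matrix whose columns are the frame's x, y, z axes.
In Python, from plant import arm gives the robot as it stands.
- The arm moves only by the shell command python3 -m crank 'ROWS'. ROWS is JSON, a list of rows, each an object with "hand": the closure, from -1 (fully open) to 1 (shut), so that 0 is half open; "delta_pos": the shift along the world's x, y, z in cm, a list of three; "rot": the turn, a rotation vector about the world's x, y, z in rad, a list of three. A call has 1 to 20 rows; each row shifts and turns the pose as measured when the row begins; what a row does not reach is not made up. A row lasts 1/10 s, in which the tool goes at most 50 mm and 8.59 degrees, less where a joint would pass 70% of its speed; a pose out of reach is approached as far as the arm can. A call is refused whole if a number of a shift passes 5 or a number of a turn 0.15, either way. A call with a gripper value outside its range is refused whole. The fingers move at their own pace and stop on an object; the grip force is fixed at half the most. Time passes only in rows, so rows that do not move let the fingers close. It gives the time, the measured TCP pose, the force and the opening at its end, in the units of the state.
- arm.read_state(): the state, without advancing time (a new reading comes with each control period).
- arm.get_image(name): name is "scene" or "top" or "wrist"; returns (picture, depth): 420x560x3 uint8, blue, green, red; 420x560 float32, m along the optical axis (not along the pixel's ray), 0 where there is no reading.
- arm.camera_info(name): a dict with "vfov" (degrees; the focal length in pixels is half the picture's height over the tangent of half this angle, whatever the lens; pixels are square), "cx", "cy" (the principal point, pixels), "dist" ([k1, k2, p1, p2, k3] as OpenCV has them; the pictures are not rectified), "cam_to_world" (4x4, takes a point from camera to world coordinates). Camera axes: x right, y up, looking along -z (the intrinsics and any distortion apply to the point x, -y, -z); pixel columns grow to the right and rows downward; lengths in m; the calibration is good to about 2 mm. A picture is of the moment at which its call begins: read the wrist's pose just before it. camera_info takes no time and is no camera call; for the wrist camera it gives the pose at the moment of the call.
- arm.finish_job(): hands the job in, once; it reports no verdict.
Trained networks look in the newest picture that a camera, given by its name, has taken for a name from the list of things; names that differ only in an ending like _2 or _b are one class to them, and where a whole thing is asked for, a point or a joint stands for the part that bears it (a point fixed in the world has none). Each returns a list of dicts, best first, with "p" (0 to 1); they miss things now and then, are a little off and sometimes report something else, mostly with a low value. They report only what shows in the picture. A call takes as long as a camera call. They do not tell look-alikes from the thing itself.
- arm.silhouettes(camera, query): "mask" (420x560 bool, what is visible of it) and "location" ([column, row] in pixels, amid what is visible of it).
The state is a dict: "time_s": time; "joint_positions": joint angles; "dq": joint speeds; "effort": joint torques, N m; "tcp_pos": TCP position; "tool_rot": TCP orientation; "force": force on the tool from outside, world axes, zero at the start; "moment": the same for the moment, N m; "opening": finger opening in m.
Only numpy, scipy, OpenCV 4.12 (cv2) and the standard library are available. Lean on these libraries where they do the work, as an engineer would, in place of code of your own. Each camera call takes 0.05 s, during which the arm holds its last target.

## Working session

There is one attempt and no reset: what is moved stays moved. The work goes in short steps, Python scripts to look and compute and a shell command to move; the robot and the scene stay as the last step left them, time stands still between calls to the robot, and variables do not carry over. Pictures are saved under pics/ and viewed, and the job is handed in when it is done.

```bash
ls; mkdir -p pics; python3 - <<'E'
from plant import arm
import cv2,numpy as np
s=arm.read_state()
for k in s: print(k,np.round(s[k],3).tolist())
for n in ["scene","top"]:
    im,d=arm.get_image(n); cv2.imwrite(f"pics/{n}0.png",im); np.save(f"{n}0.npy",d)
    c=arm.camera_info(n); print(n,c)
E
```

```text
pics
time_s 0.0
joint_positions [1.004, 0.207, 1.543, 0.0, 1.394, -0.15]
dq [0.0, 0.0, 0.0, -0.003, 0.001, 0.0]
effort [0.002, -38.303, -29.16, -0.0, 0.01, 0.0]
tcp_pos [0.232, 0.525, 0.23]
tool_rot [[0.404, -0.001, -0.915], [0.915, -0.002, 0.404], [-0.002, -1.0, 0.0]]
force [-0.321, 0.468, 0.06]
moment [0.048, -0.035, 0.034]
opening 0.086
scene {'vfov': 42.12131178695096, 'cx': 276.7421622188564, 'cy': 212.4853811999594, 'dist': array([-0.0732548,  0.       ,  0.       ,  0.       ,  0.       ]), 'cam_to_world': array([[ 0.66843814, -0.51946914,  0.53229904,  1.29133226],
       [ 0.74376385,  0.46453763, -0.48064554, -0.63282677],
       [ 0.00240759,  0.71718659,  0.69687703,  1.12496257],
       [ 0.        ,  0.        ,  0.        ,  1.        ]])}
top {'vfov': 46.58550786215421, 'cx': 282.0565546842478, 'cy': 214.57775670665, 'dist': array([0.04038062, 0.        , 0.        , 0.        , 0.        ]), 'cam_to_world': array([[ 0.01432906,  0.99242579, -0.12200712,  0.42143527],
       [-0.99974391,  0.01208236, -0.01913444,  0.05044574],
       [-0.01751537,  0.12225006,  0.99234477,  1.2138864 ],
       [ 0.        ,  0.        ,  0.        ,  1.        ]])}
```

View pics/scene0.png

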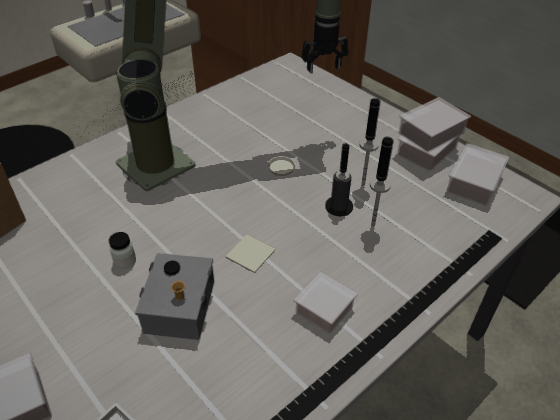

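View pics/top0.png

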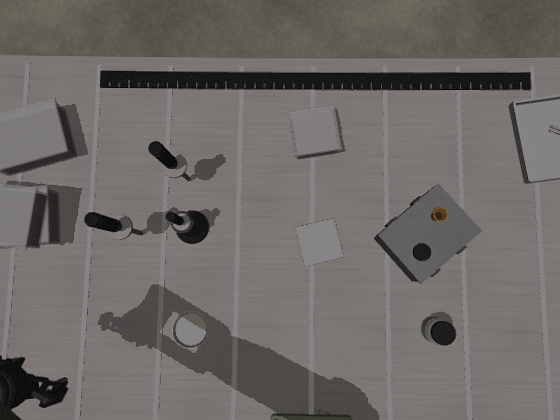

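The scene view shows three rod-like things. The first, at (344,160), is small and stands in a dark footed holder (top view (180,218)). The other two, at scene (372,125) / top (105,222) and scene (384,163) / top (165,157), are bigger and stand on their own. By the description the one in the holder is meant. The tank is at scene (177,295) with its brass tube at (179,290), and the plate is at (250,253).

```bash
cat > h.py <<'E'
import numpy as np,cv2
from plant import arm
def K(c,h=420):
    f=h/2/np.tan(np.radians(c['vfov'])/2); return np.array([[f,0,c['cx']],[0,f,c['cy']],[0,0,1]])
def ray(c,uv):
    p=cv2.undistortPoints(np.array(uv,float).reshape(-1,1,2),K(c),c['dist']).reshape(-1,2)
    d=np.c_[p[:,0],-p[:,1],-np.ones(len(p))]; T=c['cam_to_world']
    return T[:3,3],d@T[:3,:3].T   # times depth
def pts(c,d,mask):
    v,u=np.nonzero(mask&(d>0)); o,r=ray(c,np.c_[u,v]); return o+r*d[v,u][:,None]
def atz(c,uv,z):
    o,r=ray(c,uv); return o+r*((z-o[2])/r[:,2])[:,None]
def proj(c,P):
    T=c['cam_to_world']; q=(np.atleast_2d(P)-T[:3,3])@T[:3,:3]; q=q*[1,-1,-1]
    return cv2.projectPoints(q,np.zeros(3),np.zeros(3),K(c),c['dist'])[0].reshape(-1,2)
def tri(c1,uv1,c2,uv2):
    o1,r1=ray(c1,[uv1]);o2,r2=ray(c2,[uv2]);r1=r1[0]/np.linalg.norm(r1);r2=r2[0]/np.linalg.norm(r2)
    A=sum((np.eye(3)-np.outer(r,r)) for r in(r1,r2)); b=sum((np.eye(3)-np.outer(r,r))@o for o,r in((o1,r1),(o2,r2)))
    x=np.linalg.solve(A,b); return x,[np.linalg.norm(np.cross(x-o,r)) for o,r in((o1,r1),(o2,r2))]
E
python3 - <<'E'
from h import *
np.set_printoptions(precision=3,suppress=True)
for n in ["scene","top"]:
    d=np.load(f"{n}0.npy"); c=arm.camera_info(n)
    for q in ["rod","holder","tank","plate","jar","tub","dish"]:
        for r in arm.silhouettes(n,q)[:4]:
            P=pts(c,d,r['mask'])
            print(n,q,round(r['p'],2),np.round(r['location']),r['mask'].sum(),np.median(P,0) if len(P) else '', P.min(0) if len(P) else '',P.max(0) if len(P) else '')
im=cv2.imread("pics/scene0.png")[110:230,300:420]; cv2.imwrite("pics/crop1.png",cv2.resize(im,None,fx=5,fy=5,interpolation=2))
im=cv2.imread("pics/top0.png")[130:260,70:230]; cv2.imwrite("pics/crop2.png",cv2.resize(im,None,fx=4,fy=4,interpolation=2))
E
```

```text
scene rod 0.95 [370. 136.] 706 [0.526 0.418 0.198] [ 0.352  0.392 -0.001] [0.549 0.641 0.314]
scene rod 0.71 [381. 174.] 814 [0.663 0.304 0.205] [ 0.458  0.281 -0.001] [0.687 0.578 0.315]
scene rod 0.52 [344. 164.] 297 [0.542 0.292 0.166] [0.422 0.276 0.003] [0.559 0.421 0.235]
scene holder 0.79 [338. 197.] 762 [0.552 0.279 0.046] [ 0.497  0.255 -0.003] [0.58  0.35  0.125]
scene tank 0.74 [173. 296.] 5399 [ 0.547 -0.286  0.089] [ 0.337 -0.384 -0.004] [ 0.64  -0.152  0.134]
scene plate 0.82 [252. 253.] 1048 [ 0.507 -0.024  0.007] [ 0.437 -0.078 -0.004] [0.563 0.043 0.014]
scene plate 0.19 [342. 165.] 312 [0.542 0.292 0.164] [ 0.422  0.276 -0.003] [0.559 0.446 0.234]
scene jar 0.66 [120. 249.] 786 [ 0.317 -0.298  0.062] [ 0.232 -0.325 -0.003] [ 0.332 -0.239  0.098]
scene tub 0.76 [325. 301.] 2454 [ 0.78  -0.016  0.057] [ 0.674 -0.071 -0.005] [0.838 0.1   0.065]
scene dish 0.8 [281. 164.] 442 [0.283 0.295 0.006] [ 0.228  0.245 -0.002] [0.333 0.337 0.02 ]
scene dish 0.35 [175. 296.] 5327 [ 0.548 -0.286  0.089] [ 0.337 -0.382 -0.003] [ 0.64  -0.153  0.134]
top rod 0.8 [164. 159.] 883 [0.6
[... 497 characters left out ...]
 0.121] [0.556 0.316 0.234]
top tank 0.68 [176. 222.] 308 [0.534 0.294 0.156] [0.518 0.28  0.121] [0.556 0.317 0.234]
top tank 0.67 [430. 230.] 5614 [ 0.518 -0.261  0.09 ] [ 0.41  -0.397 -0.004] [ 0.633 -0.15   0.134]
top tank 0.46 [318. 242.] 1632 [ 0.503 -0.019  0.006] [ 0.446 -0.078 -0.008] [0.563 0.039 0.014]
top plate 0.84 [318. 241.] 1640 [ 0.503 -0.019  0.006] [ 0.446 -0.078 -0.008] [0.563 0.039 0.014]
top jar 0.87 [435. 329.] 790 [ 0.301 -0.282  0.087] [ 0.26  -0.345 -0.003] [ 0.328 -0.26   0.096]
top tub 0.75 [314. 127.] 2267 [ 0.769 -0.004  0.057] [ 0.707 -0.071 -0.004] [0.855 0.06  0.068]
top dish 0.79 [189. 331.] 1121 [0.286 0.295 0.004] [ 0.24   0.249 -0.006] [0.331 0.337 0.019]
```

View pics/crop1.png

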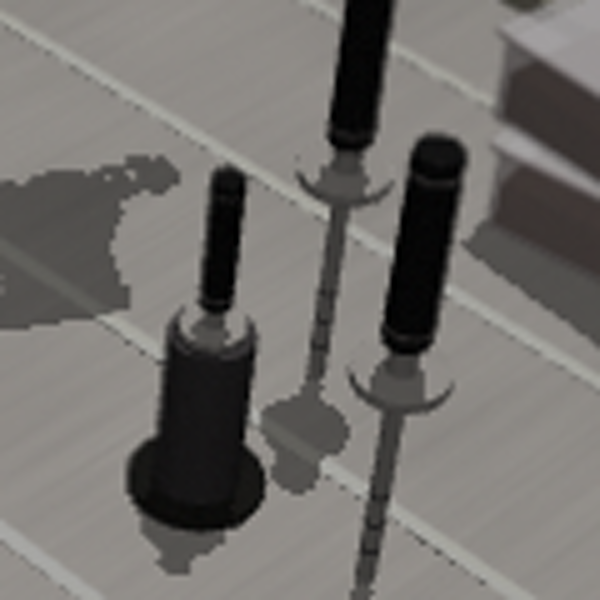

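View pics/crop2.png

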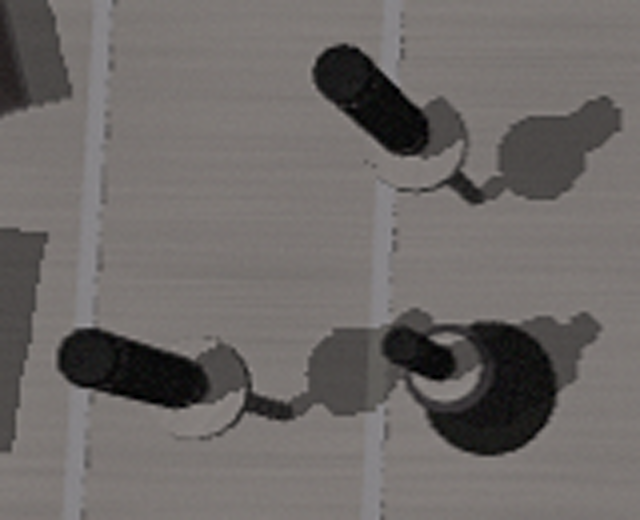

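The crops confirm it: the small rod (scene crop centre ≈ (344,163)) sits in the footed holder. The two others are about 1.4 times larger and stand free on the table. I'll now measure the axes of the rod, tube and plate.

```bash
python3 - <<'E'
from h import *
from scipy.optimize import least_squares
np.set_printoptions(precision=4,suppress=True)
C={n:arm.camera_info(n) for n in("scene","top")}; D={n:np.load(n+"0.npy") for n in C}
full=np.ones((420,560),bool)
P={n:pts(C[n],D[n],full) for n in C}
def cyl(P,c,r,z0,z1,rad):
    m=(np.hypot(*(P[:,:2]-c).T)<r)&(P[:,2]>z0)&(P[:,2]<z1); Q=P[m]
    s=least_squares(lambda x:np.hypot(Q[:,0]-x[0],Q[:,1]-x[1])-rad,c,loss='soft_l1',f_scale=.002); return s.x,len(Q),np.abs(s.fun).mean()
for n in C:
    print(n,"handle",cyl(P[n],[.54,.293],.025,.14,.222,.010),"holder",cyl(P[n],[.54,.293],.035,.015,.11,.026))
    m=(np.hypot(*(P[n][:,:2]-[.54,.293]).T)<.025)&(P[n][:,2]>.2); print("topz",np.sort(P[n][m,2])[-15:])
    m=(P[n][:,2]>.105)&(abs(P[n][:,0]-.54)<.13)&(abs(P[n][:,1]+.27)<.12); Q=P[n][m]; print("tube pts",len(Q),Q.mean(0),Q.min(0),Q.max(0))
    m=(P[n][:,2]>.003)&(P[n][:,2]<.013)&(abs(P[n][:,0]-.505)<.09)&(abs(P[n][:,1]+.02)<.09); Q=P[n][m]; print("plate",Q.mean(0),cv2.minAreaRect(Q[:,:2].astype(np.float32)*1000))
    m=(P[n][:,2]>.080)&(P[n][:,2]<.1)&(abs(P[n][:,0]-.52)<.15)&(abs(P[n][:,1]+.27)<.13); Q=P[n][m]; print("lid",Q.mean(0),cv2.minAreaRect(Q[:,:2].astype(np.float32)*1000))
im=cv2.imread("pics/scene0.png")[240:340,125:225]; im2=cv2.imread("pics/top0.png")[170:290,370:490]
cv2.imwrite("pics/crop3.png",np.hstack([cv2.resize(im,(400,400),interpolation=2),cv2.resize(im2,(400,400),interpolation=2)]))
E
```

```text
scene handle (array([0.5362, 0.298 ]), 164, np.float64(0.0016592123191156729)) holder (array([0.5363, 0.2983]), 427, np.float64(0.0016101495941995858))
topz [0.2306 0.2311 0.2312 0.2317 0.2318 0.2319 0.232  0.2323 0.2323 0.2325
 0.2325 0.2328 0.2335 0.2339 0.2349]
tube pts 183 [ 0.5549 -0.2768  0.1208] [ 0.4636 -0.2961  0.105 ] [ 0.5779 -0.2346  0.1336]
plate [ 0.5052 -0.0215  0.0062] ((505.0662536621094, -19.79083251953125), (179.2694091796875, 179.45033264160156), 89.8617935180664)
lid [ 0.5294 -0.2723  0.0903] ((521.384765625, -267.13812255859375), (158.01663208007812, 191.53366088867188), 41.396629333496094)
top handle (array([0.5373, 0.2996]), 90, np.float64(0.00032947916462714035)) holder (array([0.5374, 0.3002]), 174, np.float64(0.00033890356089645026))
topz [0.2312 0.2312 0.2312 0.2316 0.2318 0.2318 0.232  0.232  0.2322 0.2322
 0.2323 0.2324 0.2326 0.2328 0.2336]
tube pts 171 [ 0.5546 -0.278   0.1228] [ 0.4612 -0.2947  0.105 ] [ 0.5765 -0.2328  0.1343]
plate [ 0.5043 -0.0198  0.0059] ((504.8494873046875, -20.320655822753906), (179.7340087890625, 178.9755401611328), 89.5527572631836)
lid [ 0.5218 -0.2656  0.0897] ((522.86572265625, -266.728759765625), (156.05062866210938, 188.13169860839844), 41.29682540893555)
```

View pics/crop3.png

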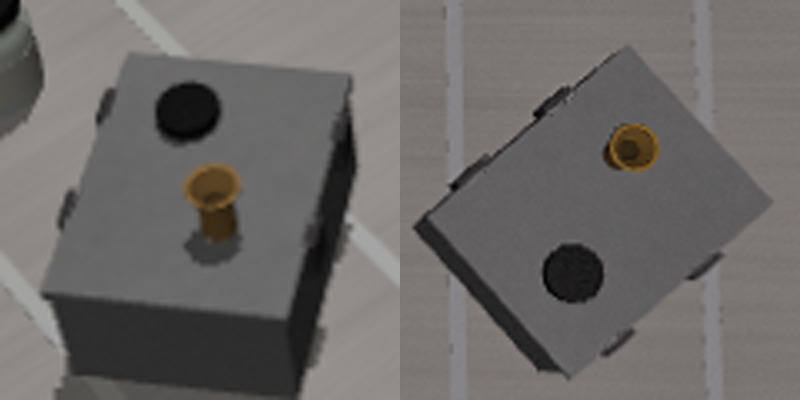

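The crop shows the brass flared mouth at scene ≈ (178,287) and top ≈ (440,214), and the black plug separately at top ≈ (422,252). I'll triangulate the mouth and the rod's top end.

```bash
python3 - <<'E'
from h import *
from scipy.optimize import least_squares
np.set_printoptions(precision=4,suppress=True)
C={n:arm.camera_info(n) for n in("scene","top")}; D={n:np.load(n+"0.npy") for n in C}
def L(n):
    im=cv2.imread(f"pics/{n}0.png"); hsv=cv2.cvtColor(im,cv2.COLOR_BGR2HSV); return im,hsv
res={}
for n in C:
    im,h=L(n); m=(h[...,1]>110)&(h[...,0]>8)&(h[...,0]<30); 
    P=D[n]; v,u=np.nonzero(m&(P>0)); o,r=ray(C[n],np.c_[u,v]); Q=o+r*P[v,u][:,None]
    s=(Q[:,2]>.125)&(abs(Q[:,1]+.29)<.06)&(abs(Q[:,0]-.56)<.06); uv=np.c_[u,v][s].astype(np.float32)
    e=cv2.fitEllipse(cv2.convexHull(uv)); e=e[0]; res[n]=e
    print(n,s.sum(),e,atz(C[n],[e],.130), "rim mean",Q[s].mean(0))
    # rim circle fit
    print(least_squares(lambda x:np.hypot(Q[s,0]-x[0],Q[s,1]-x[1])-.0155,[.56,-.285],loss='soft_l1',f_scale=.002).x)
print("tube tri",tri(C['scene'],res['scene'],C['top'],res['top']))
# rod top from both: predicted projection of rod top center
for n in C: print(n,proj(C[n],[[.537,.299,.23],[.537,.299,.14],[.556,-.285,.13]]))
E
```

```text
scene 68 (177.6758270263672, 286.67413330078125) [[ 0.5616 -0.2805  0.13  ]] rim mean [ 0.5579 -0.2797  0.1286]
[ 0.5628 -0.2799]
top 85 (439.9503479003906, 213.81405639648438) [[ 0.5607 -0.2788  0.13  ]] rim mean [ 0.562  -0.2804  0.129 ]
[ 0.5603 -0.2778]
tube tri (array([ 0.5607, -0.2797,  0.1283]), [np.float64(0.0003919691393324557), np.float64(0.00039196913933232924)])
scene [[345.6924 144.9439]
 [342.8522 170.5357]
 [174.6868 286.2496]]
top [[169.2796 215.8488]
 [179.3141 220.7011]
 [442.8358 215.9373]]
```

```bash
python3 -m crank '[{"hand":-1,"delta_pos":[2.6,-3.3,2],"rot":[0,0,0.13]},{"hand":-1,"delta_pos":[2.6,-3.3,2],"rot":[0,0,0.13]},{"hand":-1,"delta_pos":[2.6,-3.3,2],"rot":[0,0,0.13]},{"hand":-1,"delta_pos":[2.6,-3.3,2],"rot":[0,0,0.13]},{"hand":-1,"delta_pos":[2.6,-3.3,2],"rot":[0,0,0.13]},{"hand":-1,"delta_pos":[2.6,-3.3,1],"rot":[0,0,0.13]},{"hand":-1,"delta_pos":[0,0,0],"rot":[0,0,0]}]'
cat > log.py <<'E'
from plant import arm
import json,numpy as np
s=arm.read_state(); s={k:np.asarray(v).tolist() for k,v in s.items()}
open("states.jsonl","a").write(json.dumps(s)+"\n")
np.set_printoptions(precision=4,suppress=True)
print("t",s["time_s"],"q",np.array(s["joint_positions"])); print("tcp",np.array(s["tcp_pos"]),"F",np.array(s["force"]),"open",s["opening"]); print(np.array(s["tool_rot"]))
E
python3 log.py
```

```text
time_s: 1.5
tcp_pos: [0.3908, 0.3208, 0.3443]
tool_rot: [[-0.389, 0.007, -0.921], [0.921, -0.006, -0.389], [-0.008, -1.0, -0.004]]
force: [0.4, 0.6, -0.4]
opening: 0.0851
t 1.5 q [ 0.5212 -0.0105  1.548  -0.0082  1.6012 -1.4494]
tcp [0.3908 0.3208 0.3443] F [ 0.3799  0.5655 -0.4464] open 0.08508939786698692
[[-0.389   0.0066 -0.9212]
 [ 0.9212 -0.0056 -0.389 ]
 [-0.0078 -1.     -0.0039]]
```

```bash
python3 -m crank '[{"hand":-0.5,"delta_pos":[3.6,-0.6,0],"rot":[0,0,0]},{"hand":-0.5,"delta_pos":[3.6,-0.6,0],"rot":[0,0,0]},{"hand":-0.5,"delta_pos":[0,0,0],"rot":[0,0,0]}]'; python3 log.py; python3 - <<'E'
from h import *
np.set_printoptions(precision=4,suppress=True)
c=arm.camera_info("wrist"); im,d=arm.get_image("wrist"); cv2.imwrite("pics/w1.png",im); np.save("w1.npy",d); np.save("w1c.npy",c,allow_pickle=True)
print(c['cam_to_world'],c['vfov']); print(proj(c,[[.537,.299,.23],[.537,.299,.12]]))
E
```

```text
time_s: 1.8
tcp_pos: [0.4643, 0.3085, 0.3451]
tool_rot: [[-0.385, 0.008, -0.923], [0.923, -0.003, -0.385], [-0.006, -1.0, -0.006]]
force: [0.0, 0.1, -0.5]
opening: 0.0642
t 1.8 q [ 0.4345  0.1019  1.4293 -0.0058  1.6048 -1.5318]
tcp [0.4643 0.3085 0.3451] F [ 0.0351  0.1408 -0.4853] open 0.06420940946618696
[[-0.385   0.0075 -0.9229]
 [ 0.9229 -0.0029 -0.3851]
 [-0.0055 -1.     -0.0058]]
[[-0.3848 -0.8735 -0.2982  0.3882]
 [ 0.923  -0.3667 -0.117   0.2786]
 [-0.0071 -0.3203  0.9473  0.4878]
 [ 0.      0.      0.      1.    ]] 71.18975836381398
[[247.1581 266.0376]
 [257.4704 225.2956]]
```

View pics/w1.png

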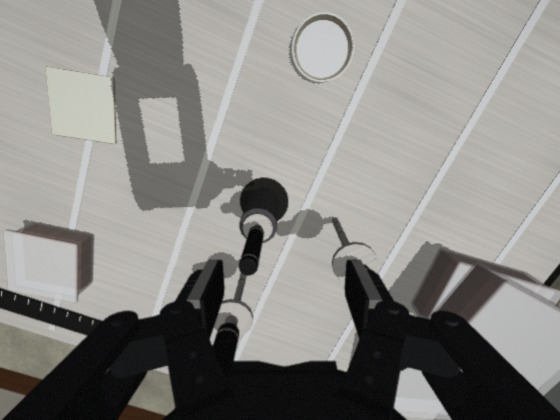

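The wrist view shows the rod between the jaws: handle top at ≈(248,264) and collar at ≈(258,227), against a prediction of (247,266) and (257,225). The two bigger rods are off to the sides. I'll refine with the wrist depth.

```bash
python3 - <<'E'
from h import *
from scipy.optimize import least_squares
np.set_printoptions(precision=4,suppress=True)
c=np.load("w1c.npy",allow_pickle=True).item(); d=np.load("w1.npy"); P=pts(c,d,np.ones(d.shape,bool))
for z0,z1,R,rr in((.14,.222,.01,.02),(.015,.11,.026,.04)):
    m=(np.hypot(P[:,0]-.537,P[:,1]-.299)<rr)&(P[:,2]>z0)&(P[:,2]<z1); Q=P[m]
    s=least_squares(lambda x:np.hypot(Q[:,0]-x[0],Q[:,1]-x[1])-R,[.537,.299],loss='soft_l1',f_scale=.002);print(s.x,len(Q),np.abs(s.fun).mean())
m=(np.hypot(P[:,0]-.537,P[:,1]-.299)<.02)&(P[:,2]>.2);print(np.sort(P[m,2])[-5:])
for R in(.05,):
  for ctr in((.66,.305),(.52,.417)):
    m=(np.hypot(P[:,0]-ctr[0],P[:,1]-ctr[1])<.06)&(P[:,2]>.1);Q=P[m];print(ctr,np.median(Q,0),Q[:,2].max() if len(Q) else 0)
E
```

```text
[0.5374 0.3001] 495 0.00023011208173436923
[0.5376 0.3   ] 553 0.00018757007112568685
[0.232  0.2321 0.2321 0.2321 0.2323]
(0.66, 0.305) [0.6468 0.3135 0.1733] 0.25503061004878635
(0.52, 0.417) [0.5114 0.4183 0.1636] 0.3112956237821557
```

```bash
python3 -m crank '[{"hand":-0.5,"delta_pos":[3.6,-0.4,0],"rot":[0.003,0.0075,0]},{"hand":-0.5,"delta_pos":[3.7,-0.45,0],"rot":[0,0,0]},{"hand":-0.5,"delta_pos":[0,0,0],"rot":[0,0,0]}]'; python3 log.py
```

```text
time_s: 2.15
tcp_pos: [0.5323, 0.3033, 0.3432]
tool_rot: [[-0.389, -0.008, -0.921], [0.921, 0.001, -0.389], [0.004, -1.0, 0.007]]
force: [-0.0, 0.5, 0.1]
opening: 0.0642
t 2.15 q [ 0.3748  0.2321  1.2835  0.0039  1.6334 -1.5956]
tcp [0.5323 0.3033 0.3432] F [-0.0002  0.5368  0.0513] open 0.06421155541667689
[[-0.3892 -0.0083 -0.9211]
 [ 0.9212  0.0009 -0.3892]
 [ 0.004  -1.      0.0072]]
```

```bash
python3 -m crank '[{"hand":-0.5,"delta_pos":[0.5,-0.33,-2],"rot":[0,-0.007,0]},{"hand":-0.5,"delta_pos":[0,0,-4],"rot":[0,0,0]},{"hand":-0.5,"delta_pos":[0,0,-3],"rot":[0,0,0]},{"hand":-0.5,"delta_pos":[0,0,-1],"rot":[0,0,0]},{"hand":-0.5,"delta_pos":[0,0,0],"rot":[0,0,0]}]'; python3 log.py
```

```text
time_s: 2.65
tcp_pos: [0.5304, 0.3054, 0.2417]
tool_rot: [[-0.393, -0.003, -0.92], [0.92, 0.004, -0.393], [0.005, -1.0, 0.001]]
force: [-0.5, -0.1, 0.6]
opening: 0.0642
t 2.65 q [ 0.3784  0.277   1.4332  0.0051  1.4326 -1.5965]
tcp [0.5304 0.3054 0.2417] F [-0.5318 -0.1241  0.6359] open 0.06415650164767105
[[-0.3926 -0.0031 -0.9197]
 [ 0.9197  0.0042 -0.3926]
 [ 0.0051 -1.      0.0012]]
```

```bash
python3 -m crank '[{"hand":-0.5,"delta_pos":[0.7,-0.54,0],"rot":[0.004,-0.003,0]},{"hand":-0.5,"delta_pos":[0.1,-0.1,0],"rot":[0,0,0]},{"hand":-0.5,"delta_pos":[0,0,0],"rot":[0,0,0]}]'; python3 log.py
```

```text
time_s: 2.95
tcp_pos: [0.5396, 0.3003, 0.2463]
tool_rot: [[-0.394, 0.006, -0.919], [0.919, 0.011, -0.394], [0.008, -1.0, -0.01]]
force: [0.3, -0.2, -0.8]
opening: 0.0643
t 2.95 q [ 0.3636  0.2781  1.4224  0.0083  1.4317 -1.6134]
tcp [0.5396 0.3003 0.2463] F [ 0.3323 -0.2167 -0.7558] open 0.06425383100662302
[[-0.3942  0.0059 -0.919 ]
 [ 0.919   0.011  -0.3941]
 [ 0.0078 -0.9999 -0.0098]]
```

```bash
python3 -m crank '[{"hand":-0.5,"delta_pos":[-0.1,0,-2.5],"rot":[-0.011,0.006,0]},{"hand":-0.5,"delta_pos":[0,0,-2.5],"rot":[0,0,0]},{"hand":-0.5,"delta_pos":[0,0,-2],"rot":[0,0,0]},{"hand":-0.5,"delta_pos":[0,0,-0.5],"rot":[0,0,0]},{"hand":-0.5,"delta_pos":[0,0,0],"rot":[0,0,0]},{"hand":-0.5,"delta_pos":[0,0,0],"rot":[0,0,0]}]'; python3 log.py
```

```text
time_s: 3.55
tcp_pos: [0.5454, 0.302, 0.1805]
tool_rot: [[-0.392, 0.018, -0.92], [0.92, 0.007, -0.392], [-0.001, -1.0, -0.02]]
force: [1.1, -0.7, -0.5]
opening: 0.0641
t 3.55 q [ 0.3669  0.3378  1.4846  0.0002  1.2995 -1.6068]
tcp [0.5454 0.302  0.1805] F [ 1.0562 -0.6635 -0.4921] open 0.06407812204890287
[[-0.392   0.0183 -0.9198]
 [ 0.92    0.0072 -0.392 ]
 [-0.0005 -0.9998 -0.0197]]
```

```bash
python3 -m crank '[{"hand":-0.5,"delta_pos":[-0.8,-0.2,-1.0],"rot":[-0.007,0.018,0]},{"hand":-0.5,"delta_pos":[0,0,0],"rot":[0,0,0]}]'; python3 log.py;  python3 -m crank '[{"hand":-0.5,"delta_pos":[0,0,0],"rot":[0,0,0]}]'; python3 log.py
```

```text
time_s: 3.75
tcp_pos: [0.5383, 0.3004, 0.1726]
tool_rot: [[-0.392, 0.003, -0.92], [0.92, 0.001, -0.392], [0.0, -1.0, -0.003]]
force: [0.0, -0.9, -0.8]
opening: 0.064
t 3.75 q [ 0.3685  0.3415  1.4968  0.0002  1.2999 -1.6049]
tcp [0.5383 0.3004 0.1726] F [ 0.0283 -0.8713 -0.8415] open 0.06400584859027313
[[-0.3918  0.0031 -0.92  ]
 [ 0.92    0.0014 -0.3918]
 [ 0.0001 -1.     -0.0034]]
time_s: 3.85
tcp_pos: [0.5388, 0.3006, 0.1734]
tool_rot: [[-0.392, 0.004, -0.92], [0.92, 0.002, -0.392], [-0.0, -1.0, -0.005]]
force: [0.1, 0.1, 0.6]
opening: 0.0644
t 3.85 q [ 0.3686  0.3408  1.496   0.0002  1.2999 -1.6049]
tcp [0.5388 0.3006 0.1734] F [0.1336 0.1365 0.5591] open 0.06438348489827031
[[-0.3919  0.0045 -0.92  ]
 [ 0.92    0.0019 -0.3919]
 [-0.     -1.     -0.0049]]
```

```bash
python3 -m crank '[{"hand":-0.5,"delta_pos":[-0.15,-0.05,-0.35],"rot":[-0.002,0.004,0]},{"hand":1,"delta_pos":[0,0,0],"rot":[0,0,0]},{"hand":1,"delta_pos":[0,0,0],"rot":[0,0,0]},{"hand":1,"delta_pos":[0,0,0],"rot":[0,0,0]},{"hand":1,"delta_pos":[0,0,0],"rot":[0,0,0]},{"hand":1,"delta_pos":[0,0,0],"rot":[0,0,0]},{"hand":1,"delta_pos":[0,0,0],"rot":[0,0,0]}]'; python3 log.py
```

```text
time_s: 4.55
tcp_pos: [0.5375, 0.3002, 0.1705]
tool_rot: [[-0.392, 0.001, -0.92], [0.92, 0.0, -0.392], [-0.0, -1.0, -0.001]]
force: [-0.5, -0.7, -0.4]
opening: 0.0184
t 4.55 q [ 0.3691  0.3433  1.4991 -0.0004  1.2978 -1.6044]
tcp [0.5375 0.3002 0.1705] F [-0.548  -0.711  -0.4282] open 0.018414472211018714
[[-0.392   0.0014 -0.92  ]
 [ 0.92    0.0001 -0.392 ]
 [-0.0004 -1.     -0.0013]]
```

```bash
python3 -m crank '[{"hand":1,"delta_pos":[0,0,1],"rot":[0,0,0]},{"hand":1,"delta_pos":[0,0,1],"rot":[0,0,0]},{"hand":1,"delta_pos":[0,0,1],"rot":[0,0,0]},{"hand":1,"delta_pos":[0,0,0.7],"rot":[0,0,0]}]'; python3 log.py
```

```text
time_s: 4.95
tcp_pos: [0.5367, 0.2999, 0.2089]
tool_rot: [[-0.392, -0.001, -0.92], [0.92, -0.001, -0.392], [-0.0, -1.0, 0.001]]
force: [-0.3, -0.3, -1.0]
opening: 0.0187
t 4.95 q [ 0.3691  0.3084  1.462  -0.0004  1.3723 -1.6044]
tcp [0.5367 0.2999 0.2089] F [-0.2683 -0.2918 -0.9996] open 0.018722763625841483
[[-0.392  -0.0009 -0.92  ]
 [ 0.92   -0.0008 -0.392 ]
 [-0.0004 -1.      0.0012]]
```

```bash
python3 -m crank '[{"hand":1,"delta_pos":[0.05,0,1.2],"rot":[0,0,0]},{"hand":1,"delta_pos":[0,0,1.5],"rot":[0,0,0]},{"hand":1,"delta_pos":[0,0,1.2],"rot":[0,0,0]},{"hand":1,"delta_pos":[0,0,0.8],"rot":[0,0,0]}]'; python3 log.py;  python3 -m crank '[{"hand":1,"delta_pos":[0.05,0,1.2],"rot":[0,0,0]},{"hand":1,"delta_pos":[0,0,1.5],"rot":[0,0,0]},{"hand":1,"delta_pos":[0,0,1.5],"rot":[0,0,0]},{"hand":1,"delta_pos":[0,0,0.8],"rot":[0,0,0]}]'; python3 log.py
```

```text
time_s: 5.35
tcp_pos: [0.5374, 0.3, 0.2611]
tool_rot: [[-0.392, 0.001, -0.92], [0.92, -0.0, -0.392], [-0.0, -1.0, -0.001]]
force: [0.4, 0.0, -2.0]
opening: 0.0186
t 5.35 q [ 0.3688  0.2707  1.4012 -0.0004  1.4691 -1.6048]
tcp [0.5374 0.3    0.2611] F [ 0.3908  0.0086 -2.0456] open 0.01863696614790322
[[-0.392   0.0007 -0.92  ]
 [ 0.92   -0.0001 -0.392 ]
 [-0.0004 -1.     -0.0006]]
time_s: 5.75
tcp_pos: [0.5376, 0.2998, 0.3149]
tool_rot: [[-0.392, 0.0, -0.92], [0.92, -0.0, -0.392], [-0.0, -1.0, -0.0]]
force: [-0.2, 1.3, -1.3]
opening: 0.0191
t 5.75 q [ 0.3684  0.2434  1.3259 -0.0004  1.5719 -1.6052]
tcp [0.5376 0.2998 0.3149] F [-0.2259  1.339  -1.2964] open 0.019053018709648508
[[-0.392   0.0004 -0.92  ]
 [ 0.92   -0.0002 -0.392 ]
 [-0.0004 -1.     -0.0003]]
```

```bash
python3 -m crank '[{"hand":1,"delta_pos":[0,0,1.5],"rot":[0,0,0]},{"hand":1,"delta_pos":[0,-1,1.5],"rot":[0,0,-0.05]},{"hand":1,"delta_pos":[0,-2,0.5],"rot":[0,0,-0.07]},{"hand":1,"delta_pos":[0,-3,0],"rot":[0,0,-0.07]},{"hand":1,"delta_pos":[0,-4,0],"rot":[0,0,-0.07]},{"hand":1,"delta_pos":[0,-4,0],"rot":[0,0,-0.07]},{"hand":1,"delta_pos":[0,-4,0],"rot":[0,0,-0.07]},{"hand":1,"delta_pos":[0.2,-4,0],"rot":[0,0,-0.07]},{"hand":1,"delta_pos":[0.2,-4,0],"rot":[0,0,-0.07]},{"hand":1,"delta_pos":[0.2,-4,0],"rot":[0,0,-0.07]}]'; python3 log.py
```

```text
time_s: 6.75
tcp_pos: [0.5411, -0.0048, 0.3539]
tool_rot: [[0.218, 0.002, -0.976], [0.976, 0.002, 0.218], [0.002, -1.0, -0.002]]
force: [0.3, -0.2, -1.7]
opening: 0.0184
t 6.75 q [-0.1699  0.0651  1.4514  0.0018  1.6234 -1.5204]
tcp [ 0.5411 -0.0048  0.3539] F [ 0.2565 -0.2103 -1.7259] open 0.01841243978710584
[[ 0.2184  0.002  -0.9759]
 [ 0.9759  0.0015  0.2184]
 [ 0.0019 -1.     -0.0016]]
```

```bash
python3 -m crank '[{"hand":1,"delta_pos":[0.3,-4,0],"rot":[0,0,-0.06]},{"hand":1,"delta_pos":[0.3,-4,0],"rot":[0,0,-0.06]},{"hand":1,"delta_pos":[0.3,-4,0],"rot":[0,0,-0.06]},{"hand":1,"delta_pos":[0.3,-4,0],"rot":[0,0,-0.06]},{"hand":1,"delta_pos":[0.3,-3,0],"rot":[0,0,-0.06]},{"hand":1,"delta_pos":[0.2,-2,0],"rot":[0,0,0]},{"hand":1,"delta_pos":[0.1,-1,0],"rot":[0,0,0]},{"hand":1,"delta_pos":[0,-0.3,0],"rot":[0,0,0]}]'; python3 log.py
```

```text
time_s: 7.55
tcp_pos: [0.5564, -0.2422, 0.3531]
tool_rot: [[0.516, -0.001, -0.857], [0.857, 0.002, 0.516], [0.001, -1.0, 0.002]]
force: [-0.2, -0.0, -1.4]
opening: 0.0186
t 7.55 q [-0.5537  0.213   1.2865  0.0012  1.644  -1.5824]
tcp [ 0.5564 -0.2422  0.3531] F [-0.2341 -0.0173 -1.448 ] open 0.018612847025106634
[[ 0.5159 -0.0011 -0.8566]
 [ 0.8566  0.0021  0.5159]
 [ 0.0012 -1.      0.002 ]]
```

```bash
python3 -m crank '[{"hand":1,"delta_pos":[0.25,-1.8,0],"rot":[-0.002,-0.001,0]},{"hand":1,"delta_pos":[0.2,-1.5,0],"rot":[0,0,0]},{"hand":1,"delta_pos":[0,-0.3,0],"rot":[0,0,0]},{"hand":1,"delta_pos":[0,0,0],"rot":[0,0,0]}]'; python3 log.py;  python3 - <<'E'
from h import *
for n in("scene","top","wrist"):
    np.save(n+"1c.npy",arm.camera_info(n),allow_pickle=True)
    im,d=arm.get_image(n); cv2.imwrite(f"pics/{n}1.png",im); np.save(n+"1.npy",d)
a=cv2.imread("pics/scene1.png")[180:330,100:250];b=cv2.imread("pics/top1.png")[130:280,370:520]
cv2.imwrite("pics/crop4.png",np.hstack([cv2.resize(a,(400,400),interpolation=2),cv2.resize(b,(400,400),interpolation=2)]))
E
```

```text
time_s: 7.95
tcp_pos: [0.5616, -0.2788, 0.3532]
tool_rot: [[0.513, -0.0, -0.858], [0.858, 0.001, 0.513], [0.001, -1.0, 0.001]]
force: [0.5, 0.3, -1.3]
opening: 0.0185
t 7.95 q [-0.599   0.2571  1.2331  0.0007  1.6521 -1.6308]
tcp [ 0.5616 -0.2788  0.3532] F [ 0.5098  0.2782 -1.2714] open 0.01853941886978393
[[ 0.5132 -0.0002 -0.8582]
 [ 0.8582  0.001   0.5132]
 [ 0.0007 -1.      0.0007]]
```

View pics/crop4.png

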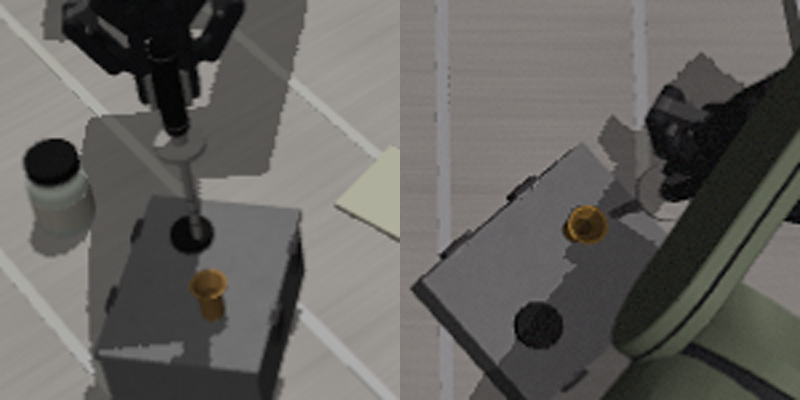

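View pics/wrist1.png

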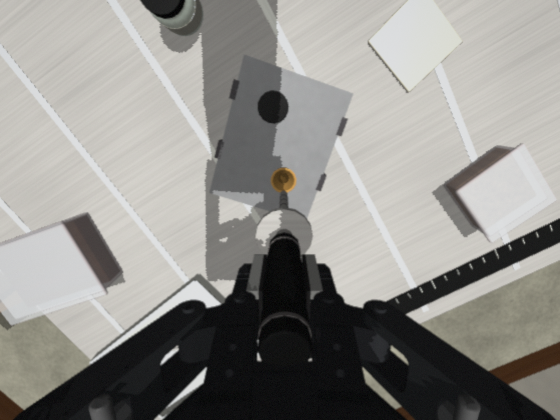

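The rod hangs straight in the jaws. In the wrist view the tip is at ≈(284,193) and the tube mouth at ≈(283,180). The scene crop shows the tip above and behind the mouth. I'll fit the rod axis and the mouth from depth in all the views.

```bash
cat > fit.py <<'E'
from h import *
from scipy.optimize import least_squares
import sys
np.set_printoptions(precision=4,suppress=True)
def axis(P,x0,y0,z0,z1,R):
    m=(np.hypot(P[:,0]-x0,P[:,1]-y0)<R+.012)&(P[:,2]>z0)&(P[:,2]<z1);Q=P[m]; zm=(z0+z1)/2
    if len(Q)<20: return None
    s=least_squares(lambda x:np.hypot(Q[:,0]-x[0]-x[2]*(Q[:,2]-zm),Q[:,1]-x[1]-x[3]*(Q[:,2]-zm))-R,[x0,y0,0,0],loss='soft_l1',f_scale=.001)
    return s.x,len(Q),np.abs(s.fun).mean()
E
python3 - <<'E'
from fit import *
for n in("scene","top","wrist"):
    c=np.load(n+"1c.npy",allow_pickle=True).item(); d=np.load(n+"1.npy"); P=pts(c,d,np.ones(d.shape,bool))
    print(n,"shaft",axis(P,.5616,-.2788,.2,.295,.004),"handle",axis(P,.5616,-.2788,.33,.41,.01))
    m=(np.hypot(P[:,0]-.561,P[:,1]+.279)<.01)&(P[:,2]<.295)&(P[:,2]>.15);print("lowz",np.sort(P[m,2])[:5], "collar", [ (P[(np.hypot(P[:,0]-.561,P[:,1]+.279)<.024)&(np.hypot(P[:,0]-.561,P[:,1]+.279)>.014)&(P[:,2]>.27)&(P[:,2]<.325)]).mean(0)])
    im=cv2.imread(f"pics/{n}1.png");h=cv2.cvtColor(im,cv2.COLOR_BGR2HSV); v,u=np.nonzero((h[...,1]>110)&(h[...,0]>8)&(h[...,0]<30)&(d>0)); o,r=ray(c,np.c_[u,v]);Q=o+r*d[v,u][:,None]
    s=(Q[:,2]>.125)&(Q[:,2]<.14)&(np.hypot(Q[:,0]-.561,Q[:,1]+.279)<.04); e=cv2.fitEllipse(cv2.convexHull(np.c_[u,v][s].astype(np.float32)))
    print("mouth",s.sum(),e,atz(c,[e[0]],.13))
E
```

```text
scene shaft (array([ 0.5619, -0.2797,  0.0001,  0.0016]), 104, np.float64(0.0008993974961200897)) handle (array([ 0.5627, -0.28  ,  0.0119, -0.0344]), 492, np.float64(0.003746256792524331))
lowz [0.194  0.1958 0.1974 0.1991 0.1996] collar [array([ 0.5685, -0.2833,  0.3083])]
mouth 66 ((177.68936157226562, 286.7298889160156), (11.332237243652344, 13.602446556091309), 74.9222183227539) [[ 0.5618 -0.2806  0.13  ]]
top shaft (array([ 0.5609, -0.2787, -0.0112,  0.0002]), 40, np.float64(0.00041343514524258654)) handle (array([ 0.5648, -0.2719,  0.056 ,  0.1896]), 159, np.float64(0.001510169881199964))
lowz [0.1945 0.198  0.1994 0.2008 0.2012] collar [array([ 0.5574, -0.2711,  0.3078])]
mouth 84 ((439.9503479003906, 213.81405639648438), (14.028070449829102, 14.46550464630127), 89.58892822265625) [[ 0.5607 -0.2788  0.13  ]]
wrist shaft (array([ 0.561 , -0.2776,  0.0005,  0.0014]), 128, np.float64(0.00016378492657864743)) handle (array([ 0.5607, -0.2773, -0.0144,  0.0038]), 6690, np.float64(0.00339565783107554))
lowz [0.1961 0.1963 0.1976 0.1989 0.1991] collar [array([ 0.5555, -0.2725,  0.3093])]
mouth 250 ((283.07440185546875, 179.91571044921875), (24.38236427307129, 24.450733184814453), 105.52766418457031) [[ 0.5603 -0.2784  0.13  ]]
```

The rod is vertical and lies within about 1 mm of the mouth axis in all three views, so I'll descend.

```bash
python3 -m crank '[{"hand":1,"delta_pos":[-0.03,-0.06,-0.8],"rot":[0,0,0]},{"hand":1,"delta_pos":[0,0,-1.2],"rot":[0,0,0]},{"hand":1,"delta_pos":[0,0,-1.2],"rot":[0,0,0]},{"hand":1,"delta_pos":[0,0,-0.8],"rot":[0,0,0]},{"hand":1,"delta_pos":[0,0,-0.4],"rot":[0,0,0]}]'; python3 log.py
```

```text
time_s: 8.6
tcp_pos: [0.561, -0.2764, 0.3054]
tool_rot: [[0.51, -0.0, -0.86], [0.86, 0.002, 0.51], [0.001, -1.0, 0.001]]
force: [0.4, -0.3, -2.2]
opening: 0.0185
t 8.6 q [-0.5967  0.27    1.3122  0.0012  1.5608 -1.6318]
tcp [ 0.561  -0.2764  0.3054] F [ 0.3663 -0.2961 -2.2413] open 0.018495059717197893
[[ 0.5104 -0.0005 -0.8599]
 [ 0.8599  0.0018  0.5104]
 [ 0.0013 -1.      0.0013]]
```

```bash
python3 -m crank '[{"hand":1,"delta_pos":[0.03,-0.3,-0.1],"rot":[-0.002,0,0]},{"hand":1,"delta_pos":[0,0,0],"rot":[0,0,0]}]'; python3 log.py
```

```text
time_s: 8.8
tcp_pos: [0.5607, -0.2792, 0.3025]
tool_rot: [[0.51, -0.003, -0.86], [0.86, 0.001, 0.51], [-0.0, -1.0, 0.003]]
force: [0.5, 0.1, 0.0]
opening: 0.0185
t 8.8 q [-0.5997  0.2747  1.3122 -0.0007  1.5579 -1.6349]
tcp [ 0.5607 -0.2792  0.3025] F [0.4933 0.0772 0.0203] open 0.01847145026904164
[[ 0.5103 -0.003  -0.86  ]
 [ 0.86    0.0012  0.5103]
 [-0.0005 -1.      0.0032]]
```

```bash
python3 -m crank '[{"hand":1,"delta_pos":[0.06,0,-0.5],"rot":[-0.001,-0.003,0]},{"hand":1,"delta_pos":[0,0,-0.8],"rot":[0,0,0]},{"hand":1,"delta_pos":[0,0,-0.8],"rot":[0,0,0]},{"hand":1,"delta_pos":[0,0,-0.4],"rot":[0,0,0]}]'; python3 log.py
```

```text
time_s: 9.2
tcp_pos: [0.5622, -0.28, 0.2775]
tool_rot: [[0.511, 0.003, -0.86], [0.86, -0.002, 0.511], [0.0, -1.0, -0.004]]
force: [-0.1, 0.1, -2.6]
opening: 0.0189
t 9.2 q [-0.5999  0.2858  1.3487  0.0003  1.5031 -1.6348]
tcp [ 0.5622 -0.28    0.2775] F [-0.1111  0.0527 -2.57  ] open 0.018855819591009078
[[ 0.5106  0.0035 -0.8598]
 [ 0.8598 -0.002   0.5106]
 [ 0.     -1.     -0.004 ]]
```

```bash
python3 -m crank '[{"hand":1,"delta_pos":[-0.09,0.05,-0.5],"rot":[0.002,0.003,0]},{"hand":1,"delta_pos":[0,0,-0.8],"rot":[0,0,0]},{"hand":1,"delta_pos":[0,0,-0.8],"rot":[0,0,0]},{"hand":1,"delta_pos":[0,0,-0.4],"rot":[0,0,0]}]'; python3 log.py
```

```text
time_s: 9.6
tcp_pos: [0.561, -0.2793, 0.2499]
tool_rot: [[0.511, -0.0, -0.86], [0.86, 0.001, 0.511], [0.0, -1.0, 0.001]]
force: [0.3, 0.7, -1.0]
opening: 0.0187
t 9.6 q [-0.6     0.3024  1.384   0.0003  1.4557 -1.635 ]
tcp [ 0.561  -0.2793  0.2499] F [ 0.2983  0.6656 -0.9502] open 0.01866163517264675
[[ 0.5106 -0.0003 -0.8598]
 [ 0.8598  0.0006  0.5106]
 [ 0.0003 -1.      0.0005]]
```

```bash
python3 -m crank '[{"hand":1,"delta_pos":[0,0,-0.7],"rot":[0,0,0]},{"hand":1,"delta_pos":[0,0,-0.9],"rot":[0,0,0]},{"hand":1,"delta_pos":[0,0,-0.9],"rot":[0,0,0]},{"hand":1,"delta_pos":[0,0,-0.4],"rot":[0,0,0]}]'; python3 log.py;
```

```text
time_s: 10.0
tcp_pos: [0.5609, -0.2791, 0.218]
tool_rot: [[0.511, -0.001, -0.86], [0.86, 0.001, 0.511], [0.0, -1.0, 0.001]]
force: [-0.2, 0.9, -0.6]
opening: 0.0188
t 10.0 q [-0.6     0.3252  1.421   0.0003  1.3964 -1.635 ]
tcp [ 0.5609 -0.2791  0.218 ] F [-0.1551  0.9394 -0.5598] open 0.01880667338281702
[[ 0.5105 -0.0007 -0.8599]
 [ 0.8599  0.0008  0.5105]
 [ 0.0004 -1.      0.001 ]]
```

```bash
python3 -m crank '[{"hand":1,"delta_pos":[0,0,-0.7],"rot":[0,0,0]},{"hand":1,"delta_pos":[0,0,-0.9],"rot":[0,0,0]},{"hand":1,"delta_pos":[0,0,-0.7],"rot":[0,0,0]},{"hand":1,"delta_pos":[0,0,-0.3],"rot":[0,0,0]}]'; python3 log.py;python3 -m crank '[{"hand":1,"delta_pos":[0,0,-0.3],"rot":[0,0,0]},{"hand":1,"delta_pos":[0,0,-0.2],"rot":[0,0,0]}]'
```

```text
time_s: 10.4
tcp_pos: [0.5608, -0.2791, 0.1893]
tool_rot: [[0.511, -0.001, -0.86], [0.86, 0.001, 0.511], [0.0, -1.0, 0.001]]
force: [-1.0, -0.6, -1.9]
opening: 0.0188
t 10.4 q [-0.6     0.349   1.4505  0.0003  1.3435 -1.635 ]
tcp [ 0.5608 -0.2791  0.1893] F [-0.9633 -0.634  -1.9133] open 0.018817805248452505
[[ 0.5106 -0.001  -0.8598]
 [ 0.8598  0.001   0.5106]
 [ 0.0004 -1.      0.0014]]
time_s: 10.6
tcp_pos: [0.5607, -0.2791, 0.1836]
tool_rot: [[0.511, -0.001, -0.86], [0.86, 0.001, 0.511], [0.0, -1.0, 0.002]]
force: [-0.4, -0.1, -1.0]
opening: 0.0186
```

```bash
python3 -m crank '[{"hand":1,"delta_pos":[0,0,-0.15],"rot":[0,0,0]}]';python3 -m crank '[{"hand":1,"delta_pos":[0,0,-0.15],"rot":[0,0,0]}]';python3 -m crank '[{"hand":1,"delta_pos":[0,0,-0.1],"rot":[0,0,0]}]'
```

```text
time_s: 10.7
tcp_pos: [0.5608, -0.2791, 0.1821]
tool_rot: [[0.511, -0.001, -0.86], [0.86, 0.001, 0.511], [0.0, -1.0, 0.002]]
force: [-0.4, 0.2, -0.8]
opening: 0.0183
time_s: 10.8
tcp_pos: [0.561, -0.2792, 0.1807]
tool_rot: [[0.511, -0.001, -0.86], [0.86, 0.001, 0.511], [0.0, -1.0, 0.001]]
force: [-0.2, -0.7, -0.9]
opening: 0.0186
time_s: 10.9
tcp_pos: [0.5611, -0.2793, 0.1804]
tool_rot: [[0.511, -0.0, -0.86], [0.86, 0.001, 0.511], [0.0, -1.0, 0.001]]
force: [-1.6, 1.1, 3.2]
opening: 0.0187
```

```bash
python3 -m crank '[{"hand":1,"delta_pos":[0,0,-0.1],"rot":[0,0,0]}]'; python3 -m crank '[{"hand":1,"delta_pos":[0,0,-0.1],"rot":[0,0,0]}]'; python3 - <<'E'
from h import *
for n in("scene","wrist"):
    im,d=arm.get_image(n); cv2.imwrite(f"pics/{n}2.png",im)
a=cv2.imread("pics/scene2.png")[200:350,100:250];b=cv2.imread("pics/wrist2.png")[90:310,170:390]
cv2.imwrite("pics/crop5.png",np.hstack([cv2.resize(a,(400,400),interpolation=2),cv2.resize(b,(400,400),interpolation=2)]))
E
```

```text
time_s: 11.0
tcp_pos: [0.5612, -0.2794, 0.1804]
tool_rot: [[0.511, 0.0, -0.86], [0.86, 0.0, 0.511], [0.0, -1.0, 0.0]]
force: [-2.6, 1.1, 4.9]
opening: 0.0186
time_s: 11.1
tcp_pos: [0.5613, -0.2795, 0.1803]
tool_rot: [[0.51, 0.001, -0.86], [0.86, -0.0, 0.51], [0.0, -1.0, -0.001]]
force: [-2.7, 1.3, 4.9]
opening: 0.019
```

View pics/crop5.png

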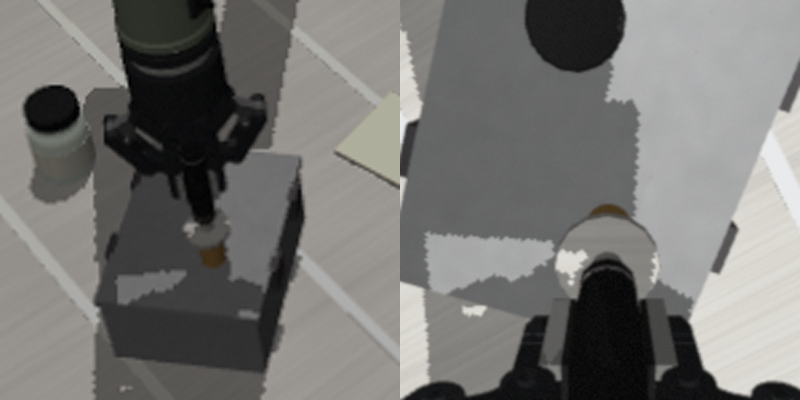

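The collar sits on the tube mouth: the brass shows just below it at scene ≈(178,290), the force is about 6 N upward, and z has stopped at 0.1803. I'll pause 1 s.

```bash
python3 -m crank '[{"hand":1,"delta_pos":[0,0,-0.05],"rot":[0,0,0]},{"hand":1,"delta_pos":[0,0,-0.05],"rot":[0,0,0]},{"hand":1,"delta_pos":[0,0,-0.05],"rot":[0,0,0]},{"hand":1,"delta_pos":[0,0,-0.05],"rot":[0,0,0]},{"hand":1,"delta_pos":[0,0,-0.05],"rot":[0,0,0]},{"hand":1,"delta_pos":[0,0,-0.05],"rot":[0,0,0]},{"hand":1,"delta_pos":[0,0,-0.05],"rot":[0,0,0]},{"hand":1,"delta_pos":[0,0,-0.05],"rot":[0,0,0]},{"hand":1,"delta_pos":[0,0,-0.05],"rot":[0,0,0]},{"hand":1,"delta_pos":[0,0,-0.05],"rot":[0,0,0]},{"hand":1,"delta_pos":[0,0,-0.05],"rot":[0,0,0]},{"hand":1,"delta_pos":[0,0,-0.05],"rot":[0,0,0]}]'; python3 log.py
```

```text
time_s: 12.4
tcp_pos: [0.5616, -0.2796, 0.1803]
tool_rot: [[0.51, 0.002, -0.86], [0.86, -0.002, 0.51], [-0.0, -1.0, -0.003]]
force: [-1.6, 2.0, 5.1]
opening: 0.0186
t 12.4 q [-0.5998  0.3566  1.4599 -0.0001  1.3224 -1.6351]
tcp [ 0.5616 -0.2796  0.1803] F [-1.6386  1.9527  5.118 ] open 0.018609144089850538
[[ 0.5102  0.0022 -0.86  ]
 [ 0.86   -0.0016  0.5102]
 [-0.0003 -1.     -0.0028]]
```

Now I'll draw it out.

```bash
python3 -m crank '[{"hand":1,"delta_pos":[-0.03,0,0.6],"rot":[0.001,0.002,0]},{"hand":1,"delta_pos":[0,0,1],"rot":[0,0,0]},{"hand":1,"delta_pos":[0,0,1],"rot":[0,0,0]},{"hand":1,"delta_pos":[0,0,0.6],"rot":[0,0,0]}]'; python3 log.py;python3 -m crank '[{"hand":1,"delta_pos":[0,0,0.6],"rot":[0,0,0]},{"hand":1,"delta_pos":[0,0,1],"rot":[0,0,0]},{"hand":1,"delta_pos":[0,0,1],"rot":[0,0,0]},{"hand":1,"delta_pos":[0,0,0.6],"rot":[0,0,0]}]'; python3 log.py
```

```text
time_s: 12.8
tcp_pos: [0.5608, -0.2793, 0.211]
tool_rot: [[0.51, -0.002, -0.86], [0.86, 0.001, 0.51], [-0.0, -1.0, 0.002]]
force: [0.3, -0.2, -1.8]
opening: 0.0187
t 12.8 q [-0.6     0.3315  1.4276 -0.0002  1.3846 -1.6351]
tcp [ 0.5608 -0.2793  0.211 ] F [ 0.2504 -0.1687 -1.8016] open 0.01868741060788706
[[ 0.5104 -0.0019 -0.8599]
 [ 0.8599  0.001   0.5104]
 [-0.0001 -1.      0.0021]]
time_s: 13.2
tcp_pos: [0.5611, -0.2795, 0.2462]
tool_rot: [[0.51, -0.001, -0.86], [0.86, 0.0, 0.51], [-0.0, -1.0, 0.001]]
force: [-0.5, 1.0, -1.7]
opening: 0.0185
t 13.2 q [-0.6     0.3054  1.3878 -0.0002  1.4491 -1.6352]
tcp [ 0.5611 -0.2795  0.2462] F [-0.458   1.0207 -1.6732] open 0.018507236084665837
[[ 0.5104 -0.0007 -0.8599]
 [ 0.8599  0.0002  0.5104]
 [-0.0002 -1.      0.0008]]
```

```bash
python3 -m crank '[{"hand":1,"delta_pos":[0,0,0.8],"rot":[0,0,0]},{"hand":1,"delta_pos":[0,0,1.2],"rot":[0,0,0]},{"hand":1,"delta_pos":[0,0,1.2],"rot":[0,0,0]},{"hand":1,"delta_pos":[0,0,0.7],"rot":[0,0,0]}]'; python3 log.py;python3 -m crank '[{"hand":1,"delta_pos":[0,0,1],"rot":[0,0,0]},{"hand":1,"delta_pos":[0,0,2],"rot":[0,0,0]},{"hand":1,"delta_pos":[0,0,2.5],"rot":[0,0,0]},{"hand":1,"delta_pos":[0,0,2.5],"rot":[0,0,0]},{"hand":1,"delta_pos":[0,0,1],"rot":[0,0,0]}]'; python3 log.py
```

```text
time_s: 13.6
tcp_pos: [0.5611, -0.2795, 0.289]
tool_rot: [[0.51, -0.0, -0.86], [0.86, -0.0, 0.51], [-0.0, -1.0, 0.0]]
force: [0.2, -0.7, -1.5]
opening: 0.0186
t 13.6 q [-0.6     0.2801  1.3327 -0.0002  1.529  -1.6351]
tcp [ 0.5611 -0.2795  0.289 ] F [ 0.1608 -0.6775 -1.5232] open 0.01857862394297066
[[ 0.5104 -0.0003 -0.8599]
 [ 0.8599 -0.0001  0.5104]
 [-0.0002 -1.      0.0002]]
time_s: 14.1
tcp_pos: [0.5601, -0.2788, 0.3833]
tool_rot: [[0.51, -0.002, -0.86], [0.86, 0.002, 0.51], [0.0, -1.0, 0.003]]
force: [1.1, 1.1, -1.5]
opening: 0.0188
t 14.1 q [-0.6     0.2505  1.1818 -0.0002  1.7122 -1.6352]
tcp [ 0.5601 -0.2788  0.3833] F [ 1.1461  1.1394 -1.4825] open 0.01883601300886807
[[ 0.5104 -0.0025 -0.8599]
 [ 0.8599  0.0015  0.5104]
 [ 0.     -1.      0.0029]]
```

```bash
python3 - <<'E'
import json,numpy as np
from scipy.optimize import least_squares
np.set_printoptions(precision=4,suppress=True)
S=[json.loads(l) for l in open("states.jsonl")]
q=np.array([s['joint_positions'] for s in S]);p=np.array([s['tcp_pos'] for s in S])
c,s=np.cos(q[:,0]),np.sin(q[:,0]); rad=p[:,0]*c+p[:,1]*s; lat=-p[:,0]*s+p[:,1]*c
print("lat",lat)
A=q[:,1]; B=q[:,1]+q[:,2]
def f(x): return np.r_[x[0]+x[1]*np.sin(A)+x[2]*np.sin(B)+x[3]*np.cos(B)-rad, x[4]+x[1]*np.cos(A)+x[2]*np.cos(B)-x[3]*np.sin(B)-p[:,2]]
r=least_squares(f,[0,.4,.4,0,.1]);print(r.x,np.abs(r.fun).max(), np.linalg.cond(r.jac))
E
```

```text
lat [0.0836 0.0844 0.0874 0.0878 0.0888 0.0863 0.0863 0.0862 0.0861 0.0861
 0.0861 0.0861 0.0868 0.0866 0.0864 0.0866 0.086  0.0863 0.0863 0.0863
 0.0863 0.0862 0.0861 0.0861 0.0861 0.0862]
[ 0.0016  0.4471  0.4997  0.0856 -0.0341] 0.005044023604681036 34.15220011525761
```

```bash
python3 -m crank '[{"hand":1,"delta_pos":[-0.5,1.5,0.5],"rot":[0,0,0.07]},{"hand":1,"delta_pos":[-1,3,0.5],"rot":[0,0,0.09]},{"hand":1,"delta_pos":[-1.2,4,0.5],"rot":[0,0,0.09]},{"hand":1,"delta_pos":[-1.2,4,0.5],"rot":[0,0,0.09]},{"hand":1,"delta_pos":[-1.2,4,0],"rot":[0,0,0.09]},{"hand":1,"delta_pos":[-1.2,4,0],"rot":[0,0,0.09]},{"hand":1,"delta_pos":[-1.2,4,0],"rot":[0,0,0.09]},{"hand":1,"delta_pos":[-1.2,4,0],"rot":[0,0,0.09]},{"hand":1,"delta_pos":[-1.2,4,0],"rot":[0,0,0.09]},{"hand":1,"delta_pos":[-1.2,4,0],"rot":[0,0,0.09]},{"hand":1,"delta_pos":[-0.5,2,0],"rot":[0,0,0.05]},{"hand":1,"delta_pos":[0,0.5,0],"rot":[0,0,0]}]'; python3 log.py
```

```text
time_s: 15.3
tcp_pos: [0.435, 0.1226, 0.4019]
tool_rot: [[-0.416, -0.004, -0.91], [0.91, 0.001, -0.416], [0.002, -1.0, 0.004]]
force: [0.4, -0.1, -1.6]
opening: 0.0186
t 15.3 q [ 0.082  -0.1394  1.5542  0.0011  1.731  -1.9172]
tcp [0.435  0.1226 0.4019] F [ 0.4085 -0.076  -1.6064] open 0.018585775814168138
[[-0.4156 -0.0043 -0.9096]
 [ 0.9096  0.0007 -0.4156]
 [ 0.0024 -1.      0.0037]]
```

```bash
python3 -m crank '[{"hand":1,"delta_pos":[0,0,0],"rot":[-0.05,-0.02,0]},{"hand":1,"delta_pos":[0,0,0],"rot":[-0.09,-0.04,0]},{"hand":1,"delta_pos":[0,0,0],"rot":[-0.09,-0.04,0]},{"hand":1,"delta_pos":[0,0,0],"rot":[-0.09,-0.04,0]}]'; python3 log.py
```

```text
time_s: 15.7
tcp_pos: [0.4369, 0.1189, 0.4022]
tool_rot: [[-0.38, 0.137, -0.915], [0.855, -0.325, -0.404], [-0.353, -0.936, 0.006]]
force: [0.5, -0.4, -1.4]
opening: 0.0183
t 15.7 q [ 0.321  -0.1406  1.5948 -0.361   1.6524 -1.7028]
tcp [0.4369 0.1189 0.4022] F [ 0.4774 -0.3832 -1.4479] open 0.018296449660594703
[[-0.3799  0.1371 -0.9148]
 [ 0.855  -0.3254 -0.4039]
 [-0.353  -0.9356  0.0064]]
```

```bash
cat > kin.py <<'E'
import json,numpy as np
from scipy.optimize import least_squares
from scipy.spatial.transform import Rotation as R
np.set_printoptions(precision=4,suppress=True)
S=[json.loads(l) for l in open("states.jsonl")]
Q=np.array([s['joint_positions'] for s in S]);P=np.array([s['tcp_pos'] for s in S]);T=np.array([s['tool_rot'] for s in S])
def fk(q,x,sg=-1):
    a0,L1,L2,e,h,d,o=x
    B=R.from_euler('Z',q[0])*R.from_euler('Y',q[1]+q[2])
    p=R.from_euler('Z',q[0]).apply([a0+L1*np.sin(q[1]),o,h+L1*np.cos(q[1])])+B.apply([e,0,L2])
    W=B*R.from_euler('Z',sg*q[3])*R.from_euler('Y',q[4]); p=p+W.apply([0,0,d]); W=W*R.from_euler('Z',-q[5])
    return p,W
def fit():
    f=lambda x:np.concatenate([fk(q,x)[0]-p for q,p in zip(Q,P)])
    r=least_squares(f,[0,.45,.5,.08,.2,.25,.086]); return r
if __name__=="__main__":
    for sg in(1,-1):
        W=[fk(q,[0]*7,sg)[1].as_matrix() for q in Q]; C=[w.T@t for w,t in zip(W,T)]; print(sg,C[0].round(3).tolist(),C[-1].round(3).tolist())
    r=fit();print(r.x,np.abs(r.fun).max(),r.fun[-3:])
E
python3 kin.py
```

```text
1 [[0.971, 0.0, 0.24], [0.24, 0.0, -0.971], [-0.0, 1.0, 0.0]] [[0.965, 0.0, -0.261], [-0.261, -0.0, -0.965], [-0.0, 1.0, 0.0]]
-1 [[0.97, -0.016, 0.241], [0.241, -0.002, -0.971], [0.016, 1.0, 0.002]] [[0.734, -0.656, -0.176], [-0.176, 0.067, -0.982], [0.656, 0.752, -0.067]]
[-0.011   0.4326  0.5157  0.0745 -0.3204 -0.292   0.0859] 0.03519020636112802 [-0.0128  0.0043 -0.0352]
```

```bash
sed -i "s/sg=-1/sg=1/; s/'Z',-q\[5\]/'Z',q[5]/" kin.py; python3 kin.py
```

```text
1 [[-1.0, -0.0, 0.0], [0.0, -0.0, 1.0], [-0.0, 1.0, 0.0]] [[-1.0, -0.0, 0.0], [0.0, -0.0, 1.0], [-0.0, 1.0, 0.0]]
-1 [[-1.0, 0.016, -0.0], [-0.001, -0.002, 1.0], [0.016, 1.0, 0.002]] [[-0.755, 0.65, -0.086], [-0.022, 0.107, 0.994], [0.656, 0.752, -0.067]]
[0.     0.455  0.4996 0.0941 0.2827 0.316  0.0862] 7.154270231790605e-11 [ 0.  0. -0.]
```

```bash
cat > ik.py <<'E'
from kin import *
X=fit().x
lo=np.array([-2.73,-.86,.23,-1.11,.08,-2.82])+.03;hi=np.array([2.73,2.22,2.46,4.25,2.63,2.82])-.03
C=np.array([[-1,0,0],[0,0,1],[0,1,0.]])
def full(q):
    p,W=fk(q,X); return p,W.as_matrix()@C
def ik(p,d,zt=None,q0=None,n=40,seed=0):
    rng=np.random.default_rng(seed); best={}
    out=[]
    for i in range(n):
        s=q0 if (q0 is not None and i==0) else rng.uniform(lo,hi)
        def f(q):
            pp,T=full(q); r=[*(pp-p)*10,*(T[:,1]-d)]
            if zt is not None: r+=list(T[:,2]-zt)
            return r
        r=least_squares(f,np.clip(s,lo+1e-3,hi-1e-3),bounds=(lo,hi))
        if r.cost<1e-8: out.append(r.x)
        if q0 is not None: break
    return out
E
python3 - <<'E'
from ik import *
tip=np.array([.505,-.02,.165]); L=.1605
for ph in range(0,360,20):
    d=np.array([np.cos(np.radians(ph)),np.sin(np.radians(ph)),0])
    sols=[]
    for q in ik(tip-L*d,d,n=12):
        if not any(np.abs(q[:5]-s[:5]).max()<.05 for s in sols): sols.append(q)
    for q in sols:
        w=tip-(L+X[5])*d
        print(ph,q[:5],"wrist",w)
E
```

```text
40 [-1.4108  0.5765  2.1881  1.0642  1.7606] wrist [ 0.14   -0.3263  0.165 ]
60 [-1.1887  0.7038  1.8334  0.9977  1.9291] wrist [ 0.2668 -0.4327  0.165 ]
80 [-0.9926  0.8618  1.4742  0.9341  2.1251] wrist [ 0.4223 -0.4893  0.165 ]
100 [-0.8072  1.0348  1.1093  0.8889  2.3441] wrist [ 0.5877 -0.4893  0.165 ]
120 [-0.6276  1.2205  0.733   0.8739  2.5814] wrist [ 0.7432 -0.4327  0.165 ]
```

```bash
python3 - <<'E'
from ik import *
d=np.array([np.cos(np.radians(70)),np.sin(np.radians(70)),0]); u=np.array([d[1],-d[0],0]); zt=-u
tip=np.array([.505,-.02,.18]); tcp=tip-.1605*d; print("tcp",tcp)
q=Q[-1].copy()
def go(p,th):
    global q
    dd=R.from_rotvec(u*th).apply([0,0,-1.]); s=ik(p,dd,zt,q0=q)
    if not s: print("FAIL",p,th); return
    q=s[0]; el=R.from_euler('Z',q[0]).apply([X[0]+X[1]*np.sin(q[1]),X[6],X[4]+X[1]*np.cos(q[1])])
    print(np.round(p,3),round(th,2),q,"wrist",p-X[5]*dd,"elbow",el)
hi_=tcp.copy();hi_[2]=.42
for th in np.linspace(0,np.pi/2,7): go(hi_,th)
for z in (.36,.3,.24,.18): hi_[2]=z; go(hi_.copy(),np.pi/2)
E
```

```text
tcp [ 0.4501 -0.1708  0.18  ]
[ 0.45  -0.171  0.42 ] 0.0 [-0.5427 -0.0764  1.4618  0.      1.7562 -1.7645] wrist [ 0.4501 -0.1708  0.736 ] elbow [0.0148 0.0918 0.7364]
[ 0.45  -0.171  0.42 ] 0.26 [-0.7076 -0.0582  1.4659  0.2528  1.8199 -1.8773] wrist [ 0.4221 -0.2477  0.7252] elbow [0.0359 0.0827 0.7369]
[ 0.45  -0.171  0.42 ] 0.52 [-0.8487 -0.0112  1.4825  0.4825  1.9012 -1.9649] wrist [ 0.3961 -0.3193  0.6937] elbow [0.0613 0.0608 0.7377]
[ 0.45  -0.171  0.42 ] 0.79 [-0.9571  0.0589  1.5106  0.6876  1.9876 -2.0273] wrist [ 0.3737 -0.3808  0.6434] elbow [0.0859 0.0277 0.7369]
[ 0.45  -0.171  0.42 ] 1.05 [-1.0316  0.1458  1.5484  0.873   2.0721 -2.0697] wrist [ 0.3565 -0.428   0.578 ] elbow [ 0.1079 -0.0125  0.7329]
[ 0.45  -0.171  0.42 ] 1.31 [-1.0747  0.2439  1.5936  1.0457  2.1533 -2.0982] wrist [ 0.3457 -0.4576  0.5018] elbow [ 0.1281 -0.0556  0.7242]
[ 0.45  -0.171  0.42 ] 1.57 [-1.0887  0.3491  1.6432  1.2135  2.2333 -2.1163] wrist [ 0.342  -0.4678  0.42  ] elbow [ 0.1485 -0.0979  0.7103]
[ 0.45  -0.171  0.36 ] 1.57 [-1.0887  0.4336  1.6721  1.1355  2.1894 -2.2467] wrist [ 0.342  -0.4678  0.36  ] elbow [ 0.165  -0.1294  0.6956]
[ 0.45  -0.171  0.3  ] 1.57 [-1.0887  0.5301  1.6849  1.0695  2.14   -2.3645] wrist [ 0.342  -0.4678  0.3   ] elbow [ 0.183  -0.1639  0.6753]
[ 0.45  -0.171  0.24 ] 1.57 [-1.0887  0.6366  1.6814  1.0157  2.088  -2.4685] wrist [ 0.342  -0.4678  0.24  ] elbow [ 0.2018 -0.1997  0.6486]
[ 0.45  -0.171  0.18 ] 1.57 [-1.0887  0.7509  1.6618  0.9732  2.0364 -2.5585] wrist [ 0.342  -0.4678  0.18  ] elbow [ 0.2203 -0.2351  0.6153]
```

```bash
cat > err.py <<'E'
import sys,numpy as np
from plant import arm
from scipy.spatial.transform import Rotation as R
np.set_printoptions(precision=3,suppress=True)
th,z=float(sys.argv[1]),float(sys.argv[2])
d=np.array([np.cos(np.radians(70)),np.sin(np.radians(70)),0]);u=np.array([d[1],-d[0],0])
y=R.from_rotvec(u*th).apply([0,0,-1.]);G=np.c_[np.cross(y,-u),y,-u]
s=arm.read_state();T=np.array(s['tool_rot']);p=np.array(s['tcp_pos'])
print("q",np.array(s['joint_positions']),"t",s['time_s'],"F",np.array(s['force']),"open",s['opening'])
print("tcp",p,"dpos_cm",(np.array([.450,-.171,z])-p)*100,"rotvec",R.from_matrix(G@T.T).as_rotvec())
print("tip est",p+.1605*T[:,1])
E
python3 err.py 0 0.42
```

```text
q [ 0.321 -0.141  1.595 -0.361  1.652 -1.703] t 15.7 F [ 0.477 -0.383 -1.448] open 0.018296449660594703
tcp [0.437 0.119 0.402] dpos_cm [  1.313 -28.988   1.781] rotvec [ 0.37   0.006 -0.757]
tip est [0.459 0.067 0.252]
```

```bash
python3 -m crank '[{"hand":1,"delta_pos":[0,-1.5,0.2],"rot":[0.03,0,-0.04]},{"hand":1,"delta_pos":[0.1,-2.5,0.2],"rot":[0.05,0,-0.08]},{"hand":1,"delta_pos":[0.1,-3,0.2],"rot":[0.05,0,-0.09]},{"hand":1,"delta_pos":[0.2,-3,0.2],"rot":[0.05,0,-0.09]},{"hand":1,"delta_pos":[0.2,-3,0.2],"rot":[0.05,0,-0.09]},{"hand":1,"delta_pos":[0.2,-3,0.2],"rot":[0.04,0,-0.09]},{"hand":1,"delta_pos":[0.2,-3,0.2],"rot":[0.04,0,-0.09]},{"hand":1,"delta_pos":[0.2,-3,0.2],"rot":[0.03,0,-0.09]},{"hand":1,"delta_pos":[0.1,-3,0.1],"rot":[0.02,0,-0.07]},{"hand":1,"delta_pos":[0,-2,0],"rot":[0,0,-0.03]}]'; python3 err.py 0 0.42
```

```text
time_s: 16.7
tcp_pos: [0.4466, -0.1626, 0.4147]
tool_rot: [[0.38, 0.02, -0.925], [0.925, -0.006, 0.38], [0.002, -1.0, -0.021]]
force: [0.5, 0.6, -2.0]
opening: 0.0187
q [-0.535 -0.105  1.499  0.005  1.728 -1.715] t 16.7 F [ 0.539  0.562 -1.997] open 0.01869632187497044
tcp [ 0.447 -0.163  0.415] dpos_cm [ 0.338 -0.838  0.532] rotvec [0.006 0.02  0.04 ]
tip est [ 0.45  -0.164  0.254]
```

```bash
python3 -m crank '[{"hand":1,"delta_pos":[0.3,-0.5,0.3],"rot":[0.05,0,0.03]},{"hand":1,"delta_pos":[0,-0.3,0.2],"rot":[0.08,-0.02,0.01]},{"hand":1,"delta_pos":[0,0,0],"rot":[0.1,-0.036,0]},{"hand":1,"delta_pos":[0,0,0],"rot":[0.1,-0.036,0]},{"hand":1,"delta_pos":[0,0,0],"rot":[0.1,-0.036,0]},{"hand":1,"delta_pos":[0,0,0],"rot":[0.1,-0.036,0]},{"hand":1,"delta_pos":[0,0,0],"rot":[0.1,-0.036,0]},{"hand":1,"delta_pos":[0,0,0],"rot":[0.1,-0.036,0]}]'; python3 err.py 1.5708 0.42
```

```text
time_s: 17.5
tcp_pos: [0.4476, -0.1839, 0.42]
tool_rot: [[0.261, 0.243, -0.934], [0.655, 0.666, 0.356], [0.709, -0.705, 0.015]]
force: [0.6, -0.3, -2.0]
opening: 0.0183
q [-0.976  0.076  1.493  0.684  2.    -2.021] t 17.5 F [ 0.621 -0.316 -2.014] open 0.01833534450500862
tcp [ 0.448 -0.184  0.42 ] dpos_cm [0.239 1.29  0.001] rotvec [ 0.729 -0.287  0.009]
tip est [ 0.487 -0.077  0.307]
```

```bash
python3 -m crank '[{"hand":1,"delta_pos":[0.05,0.3,0],"rot":[0.1,-0.04,0]},{"hand":1,"delta_pos":[0.05,0.3,0],"rot":[0.1,-0.04,0]},{"hand":1,"delta_pos":[0.05,0.3,0],"rot":[0.1,-0.04,0]},{"hand":1,"delta_pos":[0.05,0.3,0],"rot":[0.1,-0.04,0]},{"hand":1,"delta_pos":[0,0.2,0],"rot":[0.1,-0.04,0]},{"hand":1,"delta_pos":[0,0.1,0],"rot":[0.1,-0.04,0]},{"hand":1,"delta_pos":[0,0,0],"rot":[0.08,-0.03,0]},{"hand":1,"delta_pos":[0,0,0],"rot":[0.04,-0.015,0]}]'; python3 err.py 1.5708 0.42
```

```text
time_s: 18.3
tcp_pos: [0.4467, -0.182, 0.4148]
tool_rot: [[0.015, 0.372, -0.928], [-0.02, 0.928, 0.372], [1.0, 0.013, 0.022]]
force: [-0.5, -0.2, -2.3]
opening: 0.0185
q [-1.115  0.359  1.652  1.218  2.229 -2.106] t 18.3 F [-0.523 -0.204 -2.253] open 0.018541851737644534
tcp [ 0.447 -0.182  0.415] dpos_cm [0.327 1.103 0.521] rotvec [-0.02  -0.015  0.032]
tip est [ 0.506 -0.033  0.417]
```

```bash
python3 -m crank '[{"hand":1,"delta_pos":[0.3,1.1,-1],"rot":[-0.02,-0.015,0.03]},{"hand":1,"delta_pos":[0,0,-2],"rot":[0,0,0]},{"hand":1,"delta_pos":[0,0,-2],"rot":[0,0,0]},{"hand":1,"delta_pos":[0,0,-2],"rot":[0,0,0]},{"hand":1,"delta_pos":[0,0,-2],"rot":[0,0,0]},{"hand":1,"delta_pos":[0,0,-1],"rot":[0,0,0]}]'; python3 err.py 1.5708 0.18; python3 - <<'E'
from h import *
for n in("scene","top"):
    im,d=arm.get_image(n); cv2.imwrite(f"pics/{n}3.png",im)
E
```

```text
time_s: 18.9
tcp_pos: [0.4498, -0.1757, 0.3096]
tool_rot: [[0.004, 0.349, -0.937], [0.01, 0.937, 0.349], [1.0, -0.011, 0.0]]
force: [-0.0, -0.8, -1.8]
opening: 0.0184
q [-1.096  0.511  1.679  1.075  2.144 -2.343] t 18.9 F [-0.038 -0.79  -1.766] open 0.01836076757842074
tcp [ 0.45  -0.176  0.31 ] dpos_cm [  0.023   0.468 -12.959] rotvec [ 0.01  -0.004  0.007]
tip est [ 0.506 -0.025  0.308]
```

View pics/scene3.png

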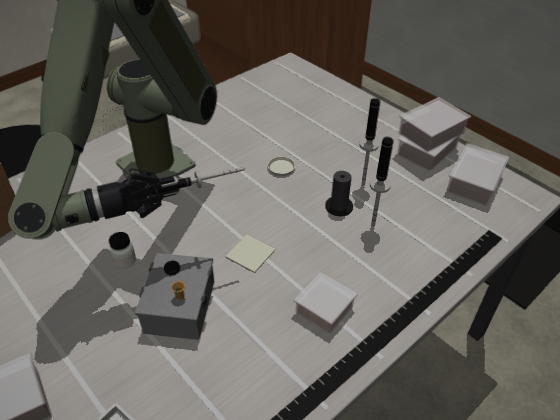

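The rod is held level in the jaws with its tip at (243,169), the holder is empty, and the bystanders stand where they were. I'll lower it now.

```bash
python3 -m crank '[{"hand":1,"delta_pos":[0,0.4,-1],"rot":[0.01,-0.004,0.007]},{"hand":1,"delta_pos":[0,0,-2],"rot":[0,0,0]},{"hand":1,"delta_pos":[0,0,-2],"rot":[0,0,0]},{"hand":1,"delta_pos":[0,0,-2],"rot":[0,0,0]},{"hand":1,"delta_pos":[0,0,-2],"rot":[0,0,0]},{"hand":1,"delta_pos":[0,0,-1],"rot":[0,0,0]},{"hand":1,"delta_pos":[0,0,-0.4],"rot":[0,0,0]}]'; python3 err.py 1.5708 0.175
```

```text
time_s: 19.7
tcp_pos: [0.4513, -0.1732, 0.2052]
tool_rot: [[-0.009, 0.341, -0.94], [0.011, 0.94, 0.341], [1.0, -0.007, -0.012]]
force: [-0.5, 0.3, -1.1]
opening: 0.0184
q [-1.088  0.701  1.665  0.988  2.056 -2.53 ] t 19.7 F [-0.49   0.294 -1.105] open 0.018384413339658564
tcp [ 0.451 -0.173  0.205] dpos_cm [-0.125  0.216 -3.021] rotvec [ 0.011  0.009 -0.001]
tip est [ 0.506 -0.022  0.204]
```

```bash
python3 -m crank '[{"hand":1,"delta_pos":[-0.1,0.2,-1],"rot":[0.01,0.009,0]},{"hand":1,"delta_pos":[0,0,-1],"rot":[0,0,0]},{"hand":1,"delta_pos":[0,0,-0.7],"rot":[0,0,0]},{"hand":1,"delta_pos":[0,0,-0.2],"rot":[0,0,0]},{"hand":1,"delta_pos":[0,0,0],"rot":[0,0,0]}]'; python3 err.py 1.5708 0.175; python3 - <<'E'
from h import *
for n in("scene","top","wrist"):
    np.save(n+"4c.npy",arm.camera_info(n),allow_pickle=True)
    im,d=arm.get_image(n); cv2.imwrite(f"pics/{n}4.png",im); np.save(n+"4.npy",d)
E
```

```text
time_s: 20.2
tcp_pos: [0.4507, -0.1716, 0.1751]
tool_rot: [[-0.001, 0.341, -0.94], [0.002, 0.94, 0.341], [1.0, -0.002, -0.002]]
force: [0.5, -0.1, -1.4]
opening: 0.0186
q [-1.088  0.761  1.656  0.97   2.033 -2.565] t 20.2 F [ 0.544 -0.088 -1.384] open 0.0185614394219287
tcp [ 0.451 -0.172  0.175] dpos_cm [-0.068  0.061 -0.006] rotvec [ 0.002  0.001 -0.001]
tip est [ 0.505 -0.021  0.175]
```

View pics/top4.png

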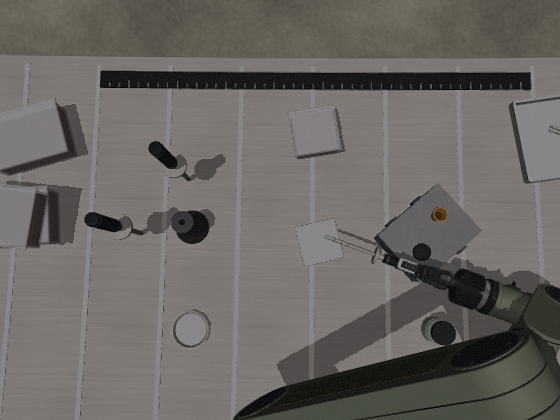

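View pics/scene4.png

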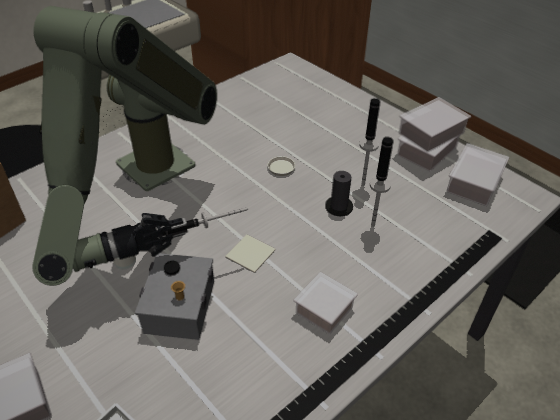

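The top view shows the rod over the plate with its tip at ≈(326,236). The scene view has the tip at ≈(247,209). I'll check the 3D tip and the level.

```bash
python3 - <<'E'
from h import *
np.set_printoptions(precision=4,suppress=True)
T=np.array(arm.read_state()['tool_rot']);p=np.array(arm.read_state()['tcp_pos']);d=T[:,1]
for n in("scene","top","wrist"):
    c=np.load(n+"4c.npy",allow_pickle=True).item();D=np.load(n+"4.npy");P=pts(c,D,np.ones(D.shape,bool))
    s=(P-p)@d; r=np.linalg.norm(P-p-s[:,None]*d,axis=1)
    m=(r<.02)&(s>.06)&(s<.2); Q=P[m];sq=s[m]
    if len(Q)<10: print(n,len(Q)); continue
    a=np.polyfit(sq,Q,1); print(n,len(Q),"dir",a[0],"max s",np.sort(sq)[-4:],"tip",a[1]+a[0]*sq.max(), "proj tip",proj(c,p+.1605*d))
print("plate c scene/top .505,-.020")
for n in("scene","top"):
    a=cv2.imread(f"pics/{n}0.png").astype(int);b=cv2.imread(f"pics/{n}4.png").astype(int)
    for q in("jar","tub","dish"):
        c=arm.camera_info(n); r=arm.silhouettes(n,q)
        print(n,q,[(round(x['p'],2),np.round(x['location'],1).tolist()) for x in r[:1]])
E
```

```text
scene 120 dir [ 0.3279  0.9448 -0.0154] max s [0.1553 0.1559 0.1564 0.158 ] tip [ 0.5052 -0.0234  0.1761] proj tip [[248.0155 208.0082]]
top 175 dir [ 0.338   0.9412 -0.0037] max s [0.156  0.1566 0.1573 0.158 ] tip [ 0.5044 -0.0231  0.1768] proj tip [[324.5961 235.4575]]
wrist 130 dir [ 0.3421  0.9396 -0.0068] max s [0.155  0.1553 0.1562 0.157 ] tip [ 0.5003 -0.0227  0.175 ] proj tip [[283.6209 194.0305]]
plate c scene/top .505,-.020
scene jar [(0.56, [121.7, 262.3])]
scene tub [(0.56, [324.9, 301.5])]
scene dish [(0.85, [280.1, 164.9])]
top jar [(0.78, [432.5, 330.5])]
top tub [(0.56, [318.0, 129.3])]
top dish [(0.59, [192.0, 330.0])]
```

```bash
python3 - <<'E'
import numpy as np,cv2
a=cv2.imread("pics/top0.png");b=cv2.imread("pics/top4.png");d0=np.load("top0.npy");d4=np.load("top4.npy")
print("jar depth diff",np.median(d4[326:340,436:450]-d0[326:340,436:450]))
cv2.imwrite("pics/jar.png",np.hstack([cv2.resize(x[295:360,405:470],(390,390),interpolation=2) for x in(a,b)]))
E
python3 -m crank '[{"hand":1,"delta_pos":[0,0.1,0],"rot":[0.002,0.001,0]},{"hand":1,"delta_pos":[0,0,0],"rot":[0,0,0]},{"hand":1,"delta_pos":[0,0,0],"rot":[0,0,0]},{"hand":1,"delta_pos":[0,0,0],"rot":[0,0,0]},{"hand":1,"delta_pos":[0,0,0],"rot":[0,0,0]}]';python3 err.py 1.5708 0.175; python3 -c "
from plant import arm;print(arm.read_state()['dq'])"
```

```text
jar depth diff -0.00034189224
time_s: 21.15
tcp_pos: [0.4507, -0.1705, 0.1756]
tool_rot: [[-0.0, 0.341, -0.94], [0.001, 0.94, 0.341], [1.0, -0.001, -0.001]]
force: [-0.2, 0.7, -1.3]
opening: 0.0184
q [-1.087  0.76   1.659  0.971  2.032 -2.565] t 21.15 F [-0.158  0.653 -1.343] open 0.018406080538184245
tcp [ 0.451 -0.171  0.176] dpos_cm [-0.069 -0.049 -0.056] rotvec [ 0.001  0.    -0.001]
tip est [ 0.505 -0.02   0.175]
[ 0.00088278  0.00237294  0.00027944 -0.00202032 -0.00108793  0.00048128]
```

View pics/jar.png

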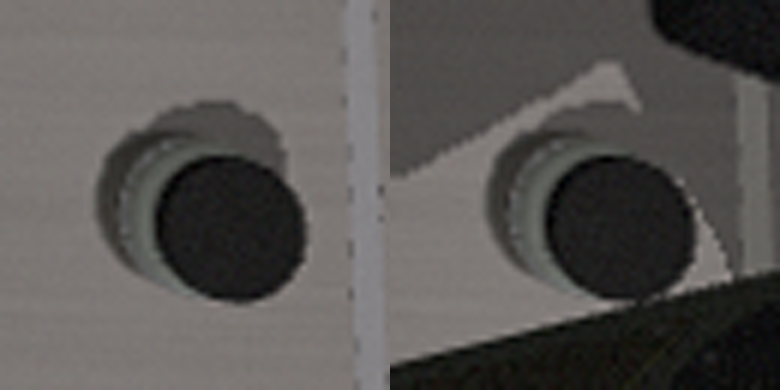

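The jar has not moved, the arm is still, and the force is only the rod's weight, so I'll hand in.

```bash
python3 -c "
from plant import arm;print(arm.finish_job())"
```

```text
the job is handed in; nothing more can be done
None
```

I handed the job in at 21.2 s, with the rod held level and still over the reading plate. No verdict is reported, so this rests on my own checks.

**What I did:**
- I took the smallest rod, the one in the footed holder, by its handle and drew it out.
- I lowered it down the brass tube until the collar stopped on the mouth. The height stayed at 0.1803 m with about 5 N measured upward.
- I paused about 1.5 s there, then drew the rod fully out, turned it level and brought it over the plate.

**Last checks:**
- **Tip position:** The scene and top views put the tip at about (0.505, -0.023, 0.176) m, about 17 cm above the plate. The plate's centre is at (0.505, -0.020). A final 1 mm move then shifted it towards the centre. The wrist view disagreed by about 5 mm in x.
- **Level:** The rod is within about 1° of level in all three views.
- **Contact:** The only force left is about the rod's own weight.
- **Bystanders:** In the top view the jar stands exactly where it was. The tub and dish look unmoved too; the network's positions for them differ from the first pictures by at most 4 pixels. In the scene view the network placed the jar 13 pixels lower than before, most likely because the gripper was partly hiding it.

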